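# Pack the cheese delivery case and clamp it shut

### The arm

A 7-joint arm with a two-finger parallel gripper is mounted at the origin on the work surface. World frame = base frame: x ahead of the robot, y to its left, z up, the work surface at z = 0. Lengths are in m, angles in rad, forces in N, time in s.
With the tool pointing down it reaches from about 0.425 to 0.925 m from the base axis. Payload 6.8 kg.
Tool frame: the origin (TCP) lies between the finger pads; the fingertips stand r.tcp_to_tips ahead of it and the grasp point (between the pads) is the TCP (r.tcp_to_tips is the distance from the TCP to the fingertips, in m); z points along the fingers, y is the line along which they close (so a half turn about z gives the same grasp; the last joint's range is limited). The gripper opens to 85 mm and grips with 20 to 120 N. Pads are 22 mm wide; open, the fingers measure 114 mm over their backs; the gripper's body (76 mm by 85 mm) begins 54 mm behind the grasp point. The pads swing forward as they close: fully open they stand 13 mm farther back than shut.
Start: joints at [-1.38, 0.477, 0.022, 1.555, -0.011, 1.109, -0.083], TCP at [0.199, 0.645, 0.25] pointing down, gripper open.
Joint ranges: [-2.96, 2.96], [-0.34, 2.1], [-1.41, 1.46], [0.24, 2.44], [-1.37, 4.51], [0.17, 1.92], [-2.96, 2.96]. Speed limits (rad/s): [2.39, 2.39, 3.14, 3.14, 3.14, 3.14, 3.14].

### API

Orientations are given as a rotation vector (axis times angle).
In Python, from bench import r gives the robot as it stands.
- The arm moves only by the tool servo_tool, never from a script. Its argument "commands" is a list of rows, each a list of 2 entries, a list of its own where there are three numbers: the shift along the tool's x, y, z normalised to -1 to 1, where 1 is 250 mm, then the turn, a rotation vector about the tool's x, y, z normalised to -1 to 1, where 1 is 90 degrees. In form: [[[dx, dy, dz], [ax, ay, az]], ...]. A call has 1 to 20 rows; each row is the pose to reach, as a shift and turn from the pose commanded when the call began, along the tool's axes at that moment; what a row does not reach only later rows make up. A row lasts 1/10 s, in which the tool goes at most 50 mm and 8.59 degrees, less where a joint would pass 70% of its speed; a pose out of reach is approached as far as the arm can. A call with a number of a shift or a turn outside -1 to 1 is refused whole. A call with a gripper value outside its range is refused whole. "claw" is the closure, from 0 (fully open) to 1 (shut), set as the call begins (left out, the last holds). The fingers move at their own pace and stop on an object; "squeeze" is the grip in N (left out, the last holds). Time passes only in rows, so rows that repeat a pose let the fingers close. It gives the time, the measured TCP pose, the force, the opening and the grip force at its end, in the units of the state.
- r.get_obs(): the state, without advancing time (a new reading comes with each control period).
- r.grab_frame(name): name is "scene" or "top" or "wrist"; returns (picture, depth): 420x560x3 uint8, red, green, blue; 420x560 float32, m along the optical axis (not along the pixel's ray), 0 where there is no reading.
- r.camera_model(name): a dict with "fx", "fy", "cx", "cy" (pixels), "k1" (the pictures are not rectified: a ray, as slopes to the right and down, at radius r is drawn at 1 + k1 r^2 times it, then the intrinsics apply), "extrinsics" (4x4, takes a point from camera to world coordinates); the wrist camera has in their place "hand_eye" (4x4, takes a point from camera to tool coordinates, whose origin is the TCP and whose axes are the flange's). Camera axes: x right, y down, z forward; pixel columns grow to the right and rows downward; lengths in m; the calibration is good to about 2 mm. A picture is of the moment at which its call begins: read the wrist's pose just before it. camera_model takes no time and is no camera call.
- r.hand_in(): hands the job in; it is judged then, once.
Trained networks look in the newest picture that a camera, given by its name, has taken for a name from the list of things; names that differ only in an ending like _2 or _b are one class to them, and where a whole thing is asked for, a point or a joint stands for the part that bears it (a point fixed in the world has none). Each returns a list of dicts, best first, with "confidence" (0 to 1); they miss things now and then, are a little off and sometimes report something else, mostly with a low value. They report only what shows in the picture. A call takes as long as a camera call. They do not tell look-alikes from the thing itself.
- r.boxes_of(camera, target): "uv" ([column, row] in pixels, amid what is visible of it).
- r.mark_of(camera, target): "uv" ([column, row] in pixels: a listed point, or the origin of a listed thing).
The state is a dict: "clock": time; "joints": joint angles; "qvel": joint speeds; "tau": joint torques, N m; "tcp_pos": TCP position; "orientation": TCP orientation; "contact_force": force on the tool from outside, world axes, zero at the start; "moment": the same for the moment, N m; "grip_width": finger opening in m; "gripper_force": force on a finger pad.
Only numpy, scipy, OpenCV 4.12 (cv2) and the standard library are available. Lean on these libraries where they do the work, as an engineer would, in place of code of your own. Each camera call takes 0.05 s, during which the arm holds its last target. There are 200 camera calls.

### The job

Pack the cheese order: draw the divider back to make room and stand every cheese block that is on the counter upright and crosswise in the delivery case, then slide the sprung divider by its black grip until you feel the whole row come up against the opposite end wall and the spring push back, and leave it there holding the row snug, without crushing the cheese. Then set the lid down fully seated on the case, and last swing both end clamps right down onto the lid. Leave the jars and the dish alone.

Things in the scene. Friction and masses are not known exactly. Their poses are not given: they have to be found in the camera images.
- case: Fixed plywood case, open box 132 (x) x 356 (y) x 74 mm high, walls and floor 8 mm: inside 116 x 340 x 66 mm. Origin: centre of underside; z up, y along its length, -x side to the robot. The row is pushed against its -y end wall. A clamp post 36 (x) x 30 (y) x 68 mm high stands outside each end; clamp cheeks beside the hinges reach 106 mm.
- endwall: The case's -y end wall, 8 mm thick, which the row is pushed against. Origin: centre of its lower edge on the case floor, mid-thickness (case y = -174 mm, z = 8 mm); same axes as the case. Its inner face is 4 mm towards +y of the origin.
- divider: Sliding carriage plate across the case, 112 (x) x 8 (y) x 50 mm high; axes as the case. Origin: mid-thickness, at case z 8 mm. Slides along case y only, from y = 165 mm (drawn fully back) to -85 mm; starts 30 to 120 mm in; the cheese stops it before -85 mm; drags with about 4 N, stays where left. An arm through a slot in the near wall carries a black grip.
- pressplate: White plate 112 (x) x 6 (y) x 50 mm high, sprung on the divider's -y side; axes as the case. Origin: mid-thickness, case z 8 mm; 21 mm to -y of the divider's origin, its front face 24 mm, while free. It gives up to 12 mm (1.2 N per mm), so force builds up softly once the row is tight; blocks sliding on the smooth floor add about 0.6 N each. Do not pass the 12 mm.
- divider_grip (a point): Point on the black upright grip of the divider, a 14 x 14 mm post outside the near wall, 106 mm to -x of the divider's origin, 40 mm outside the wall (post axis to wall face). Point is 83 mm above the counter; the post's top is 17 mm higher and its foot 59 mm lower.
- lid: Loose wooden lid, right way up, 0.45 kg. Plate 136 (x) x 360 (y) x 12 mm; below it a pad 106 x 330 x 6 mm that drops into the case mouth (5 mm play each side). Origin: centre of the pad's underside. Steel bar handle along y: 14 mm wide, 110 mm long, 46 to 60 mm above the origin, a post at each end. Seated, the plate rests on the rim, origin 68 mm above the case's underside. Either way round fits.
- clamp_left (a joint): Angle of the clamp at the case's +y end: 0 = arm level, down on the lid; 1.6 to 1.9 = up, leaning outwards (open). Hinge along case x at case y = 194, z = 95 mm. Stiff (0.18 N m): stays where left, push it all the way. Arm 90 mm long, 20 wide, 12 thick (black grip 24 wide, 16 thick over the last 34 mm), points to case -y at 0, its grip then 1 mm above the lid (lid top at 86 mm).
- clamp_right (a joint): The same clamp mirrored at the case's -y end: hinge at case y = -194 mm, z = 95 mm; arm points towards case +y at 0, leans outwards to -y when open.
- clamp_left_tip (a point): Tip of the left clamp's arm, 90 mm from its hinge, mid-thickness.
- clamp_right_tip (a point): Tip of the right clamp's arm, 90 mm from its hinge, mid-thickness.
- cheese_1: Pale yellow cheese block with thin rind on one end, 40 (its y, thickness) x 100 (its x, length) x 50 mm high, about 0.19 kg; may be absent. Origin: centre of its underside. In the case its x runs along the case's x (crosswise, either way round), its thickness along the row.
- cheese_2: Pale yellow cheese block with thin rind on one end, 46 (its y, thickness) x 100 (its x, length) x 50 mm high, about 0.22 kg; may be absent. Origin: centre of its underside. In the case its x runs along the case's x (crosswise, either way round), its thickness along the row.
- cheese_3: Pale yellow cheese block with thin rind on one end, 52 (its y, thickness) x 100 (its x, length) x 50 mm high, about 0.25 kg; may be absent. Origin: centre of its underside. In the case its x runs along the case's x (crosswise, either way round), its thickness along the row.
- cheese_4: Pale yellow cheese block with thin rind on one end, 58 (its y, thickness) x 100 (its x, length) x 50 mm high, about 0.28 kg; may be absent. Origin: centre of its underside. In the case its x runs along the case's x (crosswise, either way round), its thickness along the row.
- jar: Amber glass jar, 62 mm diameter, 85 mm high, standing near the robot's side of the counter; bystander. Origin: centre of underside.
- jar2: Amber glass jar of the same size, beyond the case; bystander. Origin: centre of underside.
- dish: White tasting dish, 110 mm diameter, 30 mm high, beyond the case; bystander. Origin: centre of underside.
Not all that is in view belongs to the job. Leave any red look-alike of the cheese_3 alone.

How it is judged:
By the outcome, as a careful person would: the job done as asked, in the order asked, and still so for the second after the job is handed in, with the robot touching nothing.
Of cheese_1, cheese_2, cheese_3, cheese_4 only 2 to 4 are there at a start; the rules pass over those that are not, and their reading is None.
At some moment in a run one of cheese_1, cheese_2, cheese_3, cheese_4, lid may be knocked a few centimetres aside while the robot is not near it.
Once in a run the grip may slacken for a moment while it holds something.
It also fails if it takes over 200 s, if anything falls off the work surface, if the arm or the gripper's body presses on something with over 40 N, if the wrist force passes 120 N, or if a joint passes its speed limit or range.

## Working session

There is one attempt and no reset: what is moved stays moved. The work goes in short steps, Python scripts to look and compute and a tool call to move; the robot and the scene stay as the last step left them, time stands still between calls to the robot, and variables do not carry over. Pictures are saved under pics/ and viewed, at most 14 in all, crops included, and the job is handed in when it is done.

Besides the shell and the picture viewer there is one more tool, called after "Call:" by a JSON object that holds its "method" and its "body", one argument or row to a line. servo_tool: Moves the arm, as the interface text tells. Scaled input: -1 to 1 covers 250 mm each way for a shift and 90 degrees each way for a turn. Its arguments: {"type":"object","properties":{"commands":{"type":"array"},"claw":{"type":"number"},"squeeze":{"type":"number"}},"required":["commands"]}

```bash
ls; mkdir -p pics; cat > h.py <<'E'
import numpy as np, cv2
from scipy.spatial.transform import Rotation as R
from bench import r
def cam(name):
    m=r.camera_model(name)
    if name=='wrist':
        o=r.get_obs(); T=np.eye(4); T[:3,:3]=R.from_rotvec(o['orientation']).as_matrix(); T[:3,3]=o['tcp_pos']
        E=T@np.array(m['hand_eye'])
    else: E=np.array(m['extrinsics'])
    return m,E
def slopes(m,uv):
    uv=np.atleast_2d(np.asarray(uv,float)); K=np.array([[m['fx'],0,m['cx']],[0,m['fy'],m['cy']],[0,0,1]])
    return cv2.undistortPoints(uv.reshape(-1,1,2),K,np.array([m['k1'],0,0,0.])).reshape(-1,2)
def rayz(m,E,uv,z):
    s=slopes(m,uv); d=np.c_[s,np.ones(len(s))]@E[:3,:3].T; o=E[:3,3]
    return o+d*((z-o[2])/d[:,2])[:,None]
def cloud(m,E,D):
    h,w=D.shape; uv=np.stack(np.meshgrid(np.arange(w),np.arange(h)),-1).reshape(-1,2)
    s=slopes(m,uv); P=np.c_[s,np.ones(len(s))]*D.reshape(-1,1)
    return (P@E[:3,:3].T+E[:3,3]).reshape(h,w,3)
def proj(m,E,P):
    p=(np.atleast_2d(P)-E[:3,3])@E[:3,:3]; s=p[:,:2]/p[:,2:]; s=s*(1+m['k1']*(s**2).sum(1,keepdims=True))
    return s*[m['fx'],m['fy']]+[m['cx'],m['cy']]
def grab(name,fn=None):
    m,E=cam(name); im,D=r.grab_frame(name)
    if fn: cv2.imwrite(f'pics/{fn}.png',im[:,:,::-1])
    return m,E,im,D
E
cat > a.py <<'E'
from h import *
for c in ('top','scene'):
    m,E,im,D=grab(c,c+'0'); P=cloud(m,E,D); np.savez(c+'0.npz',P=P,im=im,D=D)
    print(c,np.round(E,2).tolist())
    for t in ('case','divider_grip','lid','clamp_left_tip','clamp_right_tip','cheese_1','jar','dish'):
        for d in r.mark_of(c,t)[:7]:
            u,v=np.round(d['uv']).astype(int); 
            print(t,d['uv'],round(d['confidence'],2), np.round(P[v,u],3) if 0<=v<420 and 0<=u<560 else '')
o=r.get_obs(); print(o, r.tcp_to_tips)
E
python3 a.py
```

```text
pics
top [[0.0, -0.99, 0.14, 0.4], [-1.0, -0.0, -0.0, 0.04], [0.0, -0.14, -0.99, 1.11], [0.0, 0.0, 0.0, 1.0]]
case [309.0, 196.8] 0.61 [ 0.61  -0.024  0.008]
case [390.9, 263.2] 0.6 [ 0.451 -0.206  0.051]
divider_grip [284.8, 236.4] 0.68 [0.507 0.034 0.1  ]
divider_grip [206.0, 181.0] 0.26 [0.609 0.194 0.184]
lid [131.8, 249.3] 0.56 [0.483 0.391 0.021]
clamp_left_tip [203.1, 183.6] 0.71 [ 0.643  0.23  -0.002]
clamp_left_tip [283.5, 194.4] 0.3 [0.616 0.035 0.009]
clamp_left_tip [132.1, 247.6] 0.22 [0.482 0.38  0.057]
clamp_right_tip [412.8, 176.8] 0.77 [ 0.619 -0.226  0.184]
cheese_1 [431.2, 201.5] 0.97 [ 0.592 -0.306  0.048]
cheese_1 [447.7, 261.7] 0.88 [ 0.453 -0.339  0.052]
cheese_1 [349.0, 269.1] 0.84 [ 0.438 -0.11   0.051]
cheese_1 [406.6, 325.3] 0.79 [ 0.312 -0.241  0.051]
cheese_1 [284.1, 199.0] 0.74 [0.605 0.035 0.006]
cheese_1 [392.1, 264.4] 0.6 [ 0.449 -0.208  0.052]
cheese_1 [131.7, 249.4] 0.47 [0.483 0.391 0.021]
jar [243.2, 128.9] 0.92 [0.754 0.13  0.077]
jar [216.3, 306.2] 0.68 [0.357 0.182 0.086]
dish [338.8, 125.2] 0.55 [ 0.789 -0.099  0.008]
dish [350.4, 269.2] 0.41 [
[... 891 characters left out ...]
ck': 0.9, 'joints': array([-1.3800873 ,  0.47699394,  0.02241164,  1.55538125, -0.01152907,
        1.10928572, -0.08312827]), 'qvel': array([ 0.00042676, -0.00021991,  0.00060402,  0.00029519, -0.00155297,
       -0.00054146, -0.00065841]), 'tau': array([ 1.19902074e-04, -5.96307278e+01,  1.60604674e+00, -2.81548512e+01,
        1.23362764e-02,  1.37744639e-03,  7.46162129e-06]), 'tcp_pos': array([0.19870861, 0.64512048, 0.25032013]), 'orientation': array([-4.67731936e-01, -3.10654801e+00, -9.83999993e-05]), 'contact_force': array([ 0.87417047,  0.51742669, -0.62089261]), 'moment': array([-0.02412611, -0.06466759, -0.00952981]), 'gripper_force': 0.0, 'grip_width': 0.08533140582993454} 0.019
```

```bash
python3 -c "
import cv2
a=cv2.imread('pics/top0.png');cv2.imwrite('pics/top0c.png',cv2.resize(a[90:370,70:500],(800,521)))"
```

```text
(no output)
```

View pics/top0c.png

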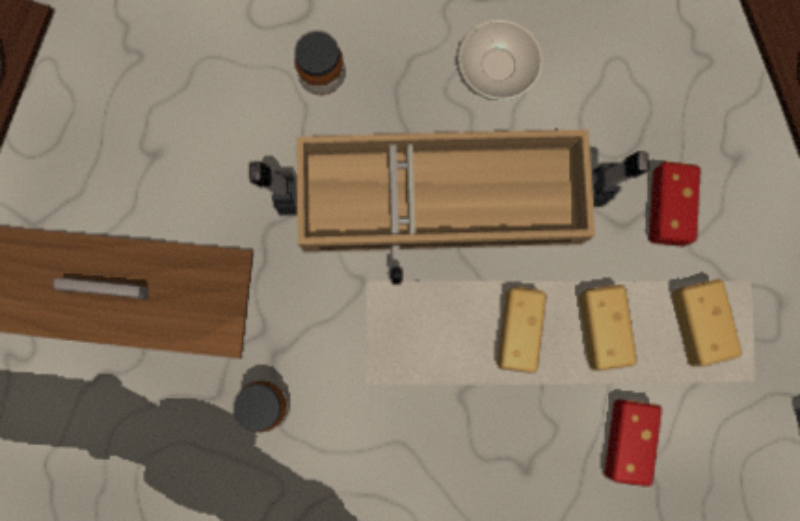

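View pics/scene0.png

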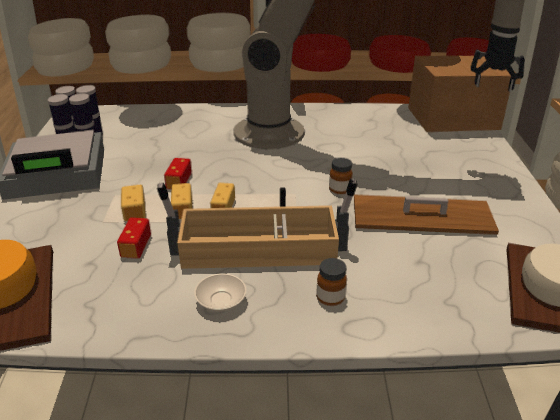

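The top picture shows three yellow blocks (full-frame px ≈ (349,269), (391,263), (448,262)). What could be mistaken for them is two red look-alikes at (431,201) and (407,325). The case is centred ≈(309,197), the divider grip is at (284,236), the lid is at (132,249), and jars and the dish stand clear. I choose the three yellow ones.

```bash
cat > b.py <<'E'
from h import *
z=np.load('top0.npz'); P=z['P']; im=z['im']; m,E=cam('top')
hsv=cv2.cvtColor(im,cv2.COLOR_RGB2HSV)
def rect(mask,name,zt):
    n,l,st,c=cv2.connectedComponentsWithStats(mask.astype(np.uint8))
    for i in range(1,n):
        if st[i,4]<120: continue
        uv=np.argwhere(l==i)[:,::-1]
        pts=rayz(m,E,uv,zt)[:,:2] 
        (cx,cy),(w,h),a=cv2.minAreaRect((pts*1000).astype(np.float32))
        if w<h: w,h,a=h,w,a-90
        zz=P[l==i][:,2]
        print(name,c[i].round(),'ctr',round(cx,1),round(cy,1),'L',round(w,1),'W',round(h,1),'ang of long',round(a,1),'zmed',np.median(zz).round(4),st[i,4])
Z=P[:,:,2]; X=P[:,:,0];Y=P[:,:,1]
print('bg z',np.median(Z[(abs(Z)<.02)]))
yel=(hsv[:,:,0]>15)&(hsv[:,:,0]<30)&(hsv[:,:,1]>90)&(Z>.042)&(Z<.06)&(X<.5)&(Y<-.05)&(X>.2)
rect(yel,'cheese',.05)
red=((hsv[:,:,0]<8)|(hsv[:,:,0]>170))&(hsv[:,:,1]>120)&(Z>.04)&(Z<.06)&(Y<-.05)
rect(red,'red',.05)
rim=(Z>.066)&(Z<.082)&(X>.5)&(X<.72)&(abs(Y)<.25)
rect(cv2.morphologyEx(rim.astype(np.uint8),cv2.MORPH_CLOSE,np.ones((3,3))),'rim',.074)
lid=(Z>.008)&(Z<.03)&(Y>.12)&(Y<.62)&(X<.6)&(X>.3)&(hsv[:,:,1]>60)
rect(lid,'lid',.018)
hd=(Z>.045)&(Z<.08)&(Y>.25)&(X<.6)&(X>.4)
rect(hd,'handle',.066)
g=(Z>.09)&(Z<.115)&(X<.54)&(X>.45)&(abs(Y)<.15); rect(g,'grip',.1); print(P[g].mean(0),g.sum(), P[g].min(0),P[g].max(0))
for s in (1,-1):
    k=(Z>.12)&(Z<.22)&(X>.55)&(X<.72)&(Y*s>.1)&(Y*s<.3); print('clamp',P[k].mean(0).round(3),P[k].min(0).round(3),P[k].max(0).round(3),k.sum())
for nm,x,y in(('jar',.357,.182),('jar2',.754,.13),('dish',.79,-.099)):
    k=(Z>.02)&(np.hypot(X-x,Y-y)<.06);print(nm,P[k].min(0).round(3),P[k].max(0).round(3))
# divider plates
k=(Z>.05)&(Z<.064)&(X>.57)&(X<.65)&(abs(Y)<.15);print('div',P[k][:,1].min(),P[k][:,1].max(),k.sum()); h,e=np.histogram(P[k][:,1],20);print(h,e.round(3))
E
python3 b.py
```

```text
bg z 0.0014961851877450805
cheese [398. 266.] ctr 446.1 -221.8 L 99.3 W 52.5 ang of long 7.1 zmed 0.0504 971
cheese [452. 263.] ctr 450.8 -348.4 L 99.6 W 58.4 ang of long 12.7 zmed 0.0503 1022
cheese [351. 267.] ctr 443.5 -114.2 L 100.5 W 46.7 ang of long -7.6 zmed 0.0506 894
red [434. 198.] ctr 600.9 -313.1 L 99.6 W 52.0 ang of long -5.0 zmed 0.0502 845
red [411. 328.] ctr 305.5 -250.3 L 98.6 W 53.5 ang of long -7.7 zmed 0.0503 935
rim [311. 190.] ctr 614.5 -19.7 L 411.2 W 133.8 ang of long -88.2 zmed 0.0743 1997
lid [242. 208.] ctr 581.1 134.8 L 38.3 W 30.6 ang of long 0.8 zmed 0.0101 138
lid [130. 246.] ctr 491.3 404.5 L 362.9 W 137.8 ang of long 84.8 zmed 0.0195 8167
handle [123. 244.] ctr 489.6 399.2 L 113.3 W 14.7 ang of long 85.1 zmed 0.0608 312
[0.50670824 0.03774847 0.09996203] 45 [0.50037892 0.03147355 0.0951088 ] [0.51362371 0.04444387 0.10481773]
clamp [0.606 0.185 0.165] [0.596 0.173 0.12 ] [0.618 0.199 0.189] 194
clamp [ 0.618 -0.223  0.164] [ 0.608 -0.238  0.121] [ 0.633 -0.211  0.188] 238
jar [0.322 0.169 0.022] [0.381 0.225 0.092]
jar2 [0.747 0.105 0.02 ] [0.807 0.168 0.091]
dish [ 0.735 -0.15   0.02 ] [ 0.843 -0.041  0.036]
div 0.017538226600632173 0.14970974825752734 219
[89  0  0 94 19  0  0  0  0  0  0  0  0  0  0  0  0  0  0 17] [0.018 0.024 0.031 0.037 0.044 0.051 0.057 0.064 0.07  0.077 0.084 0.09
 0.097 0.103 0.11  0.117 0.123 0.13  0.136 0.143 0.15 ]
```

```bash
cat > fit.py <<'E'
from h import *
from scipy.optimize import minimize
def fitcase(P,x0=(.613,-.020,np.radians(1.8))):
    Q=P.reshape(-1,3); Q=Q[(Q[:,2]>.069)&(Q[:,2]<.079)]; Q=Q[(np.hypot(Q[:,0]-x0[0],Q[:,1]-x0[1])<.24)&(abs(Q[:,0]-x0[0])<.085)]
    Q=Q[abs(Q[:,1]-x0[1])<.183]
    def f(p):
        c,s=np.cos(p[2]),np.sin(p[2]); d=Q[:,:2]-p[:2]; a=abs(np.c_[d[:,0]*c+d[:,1]*s,-d[:,0]*s+d[:,1]*c])
        d1=np.hypot(a[:,0]-.062,np.maximum(a[:,1]-.178,0)); d2=np.hypot(a[:,1]-.174,np.maximum(a[:,0]-.066,0))
        return np.mean(np.minimum(np.minimum(d1,d2),.012)**2)*1e6
    b=min((minimize(f,[x0[0]+i*.003,x0[1]+j*.003,x0[2]],method='Nelder-Mead',options=dict(initial_simplex=np.array([x0[0]+i*.003,x0[1]+j*.003,x0[2]])+np.array([[0,0,0],[.004,0,0],[0,.004,0],[0,0,.02]]),xatol=1e-6,fatol=1e-7)) for i in(-1,0,1) for j in (-1,0,1)),key=lambda o:o.fun)
    return b.x,b.fun,len(Q)
E
cat > mv.py <<'E'
# mv.py x y z yawdeg : prints the row for that tool pose (tool down; yaw of tool y from world y)
from h import *; import sys
a=[float(v) for v in sys.argv[1:]]
o=r.get_obs(); R0=R.from_rotvec(o['orientation'])
for i in range(0,len(a),4):
    x,y,z,w=a[i:i+4]
    T=R.from_euler('z',w,degrees=True)*R.from_matrix(np.diag([-1.,1,-1]))
    print((R0.inv().apply(np.array([x,y,z])-o['tcp_pos'])/.25).round(3).tolist(),((R0.inv()*T).as_rotvec()/(np.pi/2)).round(3).tolist())
E
python3 - <<'E'
from fit import *
for c in('top','scene'):
    P=np.load(c+'0.npz')['P']; x,f,n=fitcase(P); print(c,x[:2].round(4),np.degrees(x[2]).round(2),f,n)
print(np.array(r.camera_model('wrist')['hand_eye']).round(3).tolist())
E
python3 mv.py .4 .3 .30 1.7 .50 .0 .36 1.7
```

```text
top [ 0.6141 -0.02  ] 1.66 7.619609595861746 1648
scene [ 0.614  -0.0199] 1.8 11.082281924062121 1658
[[-0.001, -0.956, -0.293, 0.074], [1.0, -0.001, -0.001, 0.001], [0.0, -0.293, 0.956, -0.124], [0.0, 0.0, 0.0, 1.0]]
[-1.176, -1.082, -0.199] [0.0, -0.0, -0.209]
[-1.912, -2.111, -0.439] [0.0, -0.0, -0.209]
```

Call:
{"method": "servo_tool", "body": {
  "commands": [
    [[-0.98, -0.99, -0.2], [0, 0, -0.209]],
    [[-0.98, -0.99, -0.2], [0, 0, -0.209]],
    [[-0.98, -0.99, -0.2], [0, 0, -0.209]],
    [[-0.98, -0.99, -0.2], [0, 0, -0.209]],
    [[-0.98, -0.99, -0.2], [0, 0, -0.209]],
    [[-0.98, -0.99, -0.2], [0, 0, -0.209]],
    [[-0.98, -0.99, -0.2], [0, 0, -0.209]],
    [[-0.98, -0.99, -0.2], [0, 0, -0.209]]
  ]
}}

```text
clock: 1.7
tcp_pos: [0.364, 0.3303, 0.3016]
orientation: [-0.03, 3.139, -0.001]
contact_force: [0.8, 0.2, 0.9]
grip_width: 0.0853
gripper_force: 0.0
```

```bash
python3 mv.py .50 .0 .36 1.7 .50 .12 .36 1.7; python3 -c "
from h import *;print(r.get_obs())"
```

```text
[-0.519, -1.331, -0.232] [-0.0, 0.002, -0.007]
[-0.528, -0.851, -0.232] [-0.0, 0.002, -0.007]
{'clock': 1.7, 'joints': array([-0.94137928,  0.11989336,  0.08362308,  1.92539452, -0.00878438,
        1.09545839,  0.73550436]), 'qvel': array([-0.03159902,  0.02753266, -0.07795872, -0.01982383, -0.03780877,
       -0.02141973, -0.0368144 ]), 'tau': array([  0.72476104, -37.1538341 ,   1.0759164 , -27.39227772,
         0.10026031,   0.23895996,   0.74035451]), 'tcp_pos': array([0.36404493, 0.33028344, 0.30157984]), 'orientation': array([-2.99042742e-02,  3.13897019e+00, -7.56801992e-04]), 'contact_force': array([0.83667978, 0.1629077 , 0.91507799]), 'moment': array([ 0.06609952, -0.00976956, -0.02371973]), 'gripper_force': 0.0, 'grip_width': 0.08529041362320304}
```

Call:
{"method": "servo_tool", "body": {
  "commands": [
    [[-0.2, -0.6, -0.2], [0, 0, -0.007]],
    [[-0.4, -1, -0.24], [0, 0, -0.007]],
    [[-0.4, -1, -0.24], [0, 0, -0.007]],
    [[-0.4, -1, -0.24], [0, 0, -0.007]],
    [[-0.4, -1, -0.24], [0, 0, -0.007]],
    [[-0.4, -1, -0.24], [0, 0, -0.007]],
    [[-0.4, -1, -0.24], [0, 0, -0.007]],
    [[-0.4, -1, -0.24], [0, 0, -0.007]]
  ]
}}

```text
clock: 2.5
tcp_pos: [0.4673, 0.0898, 0.3604]
orientation: [-0.062, 3.141, 0.001]
contact_force: [-0.8, 0.2, 0.2]
grip_width: 0.0852
gripper_force: 0.0
```

```bash
python3 - <<'E'
from fit import *
m,E,im,D=grab('wrist','w1'); P=cloud(m,E,D); np.savez('w1.npz',P=P,im=im)
x,f,n=fitcase(P); print('case',x[:2].round(4),np.degrees(x[2]).round(2),f,n,r.get_obs()['tcp_pos'])
Z=P[:,:,2];g=(Z>.094)&(Z<.108)&(P[:,:,0]<.54)&(P[:,:,0]>.45)&(abs(P[:,:,1])<.15)
q=P[g];print(len(q),q.min(0),q.max(0),q.mean(0))
print(r.mark_of('wrist','divider_grip')[:2],proj(m,E,q.mean(0)))
E
python3 mv.py .507 .038 .16 1.7 .507 .038 .081 1.7
```

```text
case [ 0.6143 -0.0194] 1.72 8.450637837872007 3447 [0.46695205 0.09067221 0.36009029]
102 [0.50016044 0.03075708 0.09465415] [0.51290961 0.04460674 0.10193067] [0.50607434 0.03815683 0.09980236]
[{'uv': [237.4, 199.3], 'confidence': 0.97}] [[236.14798267 205.46469454]]
[-0.152, -0.219, 0.8] [0.0, -0.0, 0.008]
[-0.153, -0.219, 1.116] [0.0, -0.0, 0.008]
```

View pics/w1.png

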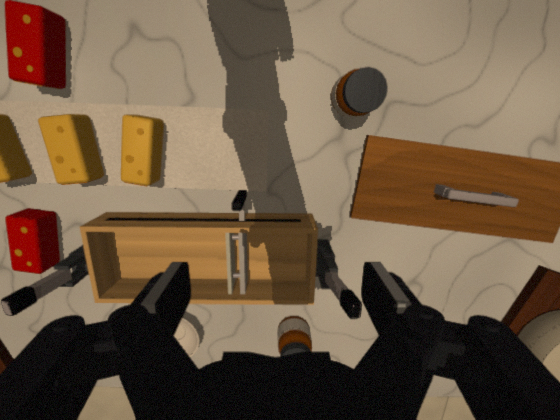

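The wrist view confirms it: black grip at px (238,200), case rim fits at (0.614,-0.020) with yaw 1.7°, yellow cheeses at top left, and red look-alikes clearly distinct.

Call:
{"method": "servo_tool", "body": {
  "commands": [
    [[-0.152, -0.21, 0.3], [0, 0, 0.008]],
    [[-0.155, -0.219, 0.6], [0, 0, 0.008]],
    [[-0.155, -0.219, 0.8], [0, 0, 0.008]],
    [[-0.155, -0.219, 0.8], [0, 0, 0.008]],
    [[-0.155, -0.219, 0.8], [0, 0, 0.008]],
    [[-0.155, -0.219, 0.8], [0, 0, 0.008]]
  ]
}}

```text
clock: 3.2
tcp_pos: [0.506, 0.0372, 0.1573]
orientation: [0.047, -3.135, 0.002]
contact_force: [-1.4, -0.0, 0.3]
grip_width: 0.0854
gripper_force: 0.0
```

```bash
python3 mv.py .5065 .038 .082 1.7
```

```text
[-0.004, 0.004, 0.301] [-0.001, -0.004, 0.0]
```

Call:
{"method": "servo_tool", "body": {
  "commands": [
    [[-0.002, 0.003, 0.15], [0, 0, 0]],
    [[-0.002, 0.003, 0.3], [0, 0, 0]],
    [[-0.002, 0.003, 0.3], [0, 0, 0]],
    [[-0.002, 0.003, 0.3], [0, 0, 0]]
  ]
}}

```text
clock: 3.6
tcp_pos: [0.5092, 0.038, 0.0865]
orientation: [-0.046, 3.141, 0.001]
contact_force: [0.9, -0.3, 0.9]
grip_width: 0.0855
gripper_force: 0.0
```

Call:
{"method": "servo_tool", "body": {
  "commands": [
    [[0, 0, 0], [0, 0, 0]],
    [[0, 0, 0], [0, 0, 0]],
    [[0, 0, 0], [0, 0, 0]],
    [[0, 0, 0], [0, 0, 0]],
    [[0, 0, 0], [0, 0, 0]],
    [[0, 0, 0], [0, 0, 0]],
    [[0, 0, 0], [0, 0, 0]],
    [[0, 0, 0], [0, 0, 0]]
  ],
  "claw": 1,
  "squeeze": 30
}}

```text
clock: 4.4
tcp_pos: [0.5089, 0.0372, 0.0857]
orientation: [-0.044, 3.141, 0.001]
contact_force: [-1.9, 0.3, 5.0]
grip_width: 0.0131
gripper_force: 32.5
```

```bash
python3 mv.py .5065 .038 .082 1.7 .5034 .142 .082 1.7
```

```text
[0.009, 0.003, 0.015] [0.0, 0.0, -0.001]
[0.01, 0.42, 0.015] [0.0, 0.0, -0.001]
```

Call:
{"method": "servo_tool", "body": {
  "commands": [
    [[0, 0.04, 0], [0, 0, 0]],
    [[0, 0.08, 0], [0, 0, 0]],
    [[0, 0.12, 0], [0, 0, 0]],
    [[0, 0.16, 0], [0, 0, 0]],
    [[0, 0.2, 0], [0, 0, 0]],
    [[0, 0.24, 0], [0, 0, 0]],
    [[0, 0.28, 0], [0, 0, 0]],
    [[0, 0.32, 0], [0, 0, 0]],
    [[0, 0.36, 0], [0, 0, 0]],
    [[0, 0.39, 0], [0, 0, 0]],
    [[0, 0.405, 0], [0, 0, 0]],
    [[0, 0.412, 0], [0, 0, 0]],
    [[0, 0.412, 0], [0, 0, 0]],
    [[0, 0.412, 0], [0, 0, 0]]
  ]
}}

```text
clock: 5.8
tcp_pos: [0.5056, 0.1397, 0.0857]
orientation: [0.043, -3.141, 0.001]
contact_force: [-3.2, -1.9, 8.0]
grip_width: 0.0135
gripper_force: 32.8
```

Call:
{"method": "servo_tool", "body": {
  "commands": [
    [[0, 0, 0], [0, 0, 0]],
    [[0, 0, 0], [0, 0, 0]],
    [[0, 0, 0], [0, 0, 0]]
  ],
  "claw": 0.5
}}

```text
clock: 6.1
tcp_pos: [0.5057, 0.1403, 0.0851]
orientation: [0.044, -3.141, 0.0]
contact_force: [0.0, 0.6, 1.0]
grip_width: 0.0427
gripper_force: 0.0
```

```bash
python3 mv.py .5034 .142 .19 1.7 .45 .0 .19 1.7
```

```text
[0.009, 0.007, -0.42] [-0.0, -0.0, -0.001]
[0.239, -0.555, -0.42] [-0.0, -0.0, -0.001]
```

Call:
{"method": "servo_tool", "body": {
  "commands": [
    [[0.0, 0, -0.2], [0, 0, 0]],
    [[0.0, 0, -0.42], [0, 0, 0]],
    [[0.1, -0.2, -0.5], [0, 0, 0]],
    [[0.2, -0.4, -0.7], [0, 0, 0]],
    [[0.26, -0.6, -0.8], [0, 0, 0]],
    [[0.26, -0.8, -0.8], [0, 0, 0]],
    [[0.26, -1, -0.8], [0, 0, 0]],
    [[0.26, -1, -0.8], [0, 0, 0]],
    [[0.26, -1, -0.8], [0, 0, 0]]
  ],
  "claw": 0
}}

```text
clock: 7.0
tcp_pos: [0.4472, -0.117, 0.2862]
orientation: [-0.03, 3.139, -0.002]
contact_force: [0.3, -0.4, 0.1]
grip_width: 0.0852
gripper_force: 0.0
```

```bash
cat > ch.py <<'E'
from h import *; import sys
c=sys.argv[1]; m,E,im,D=grab(c,sys.argv[2]); P=cloud(m,E,D); hsv=cv2.cvtColor(im,cv2.COLOR_RGB2HSV)
Z=P[:,:,2]; yel=(hsv[:,:,0]>14)&(hsv[:,:,0]<32)&(hsv[:,:,1]>80)&(Z>.044)&(Z<.064)&(P[:,:,1]<.15)&(P[:,:,0]>.2)
n,l,st,ct=cv2.connectedComponentsWithStats(yel.astype(np.uint8))
for i in range(1,n):
    if st[i,4]<300: continue
    q=P[l==i]; (cx,cy),(w,h),a=cv2.minAreaRect((q[:,:2]*1000).astype(np.float32))
    if w<h: w,h,a=h,w,a-90
    print(ct[i].round(),'ctr',round(cx,1),round(cy,1),'LxW',round(w,1),round(h,1),'yaw',round((a+90)%180-90,1),'z',np.median(q[:,2]).round(4))
print(r.get_obs()['clock'],r.get_obs()['tcp_pos'].round(4))
E
python3 ch.py wrist w2; python3 ch.py top t2
```

```text
[276. 177.] ctr 444.7 -116.4 LxW 101.1 45.9 yaw -8.0 z 0.0504
[ 90. 180.] ctr 451.7 -350.5 LxW 101.3 57.6 yaw 13.3 z 0.0504
[190. 178.] ctr 447.0 -224.0 LxW 101.1 52.1 yaw 7.3 z 0.0504
[343. 259.] ctr 549.2 -25.2 LxW 350.5 3.6 yaw -88.2 z 0.0543
[291. 333.] ctr 666.1 -96.1 LxW 250.2 96.3 yaw 66.7 z 0.0541
7.05 [ 0.4475 -0.1139  0.2856]
[349. 278.] ctr 419.0 -111.8 LxW 51.6 46.8 yaw -7.5 z 0.0505
7.1 [ 0.4477 -0.112   0.2852]
```

```bash
python3 mv.py .444 -.115 .10 -7.8 .444 -.115 .027 -7.8
```

```text
[0.015, -0.012, 0.741] [0.0, 0.0, 0.103]
[0.015, -0.012, 1.033] [0.0, 0.0, 0.103]
```

Call:
{"method": "servo_tool", "body": {
  "commands": [
    [[0.015, -0.012, 0.3], [0, 0, 0.09]],
    [[0.015, -0.012, 0.5], [0, 0, 0.103]],
    [[0.015, -0.012, 0.68], [0, 0, 0.103]],
    [[0.015, -0.012, 0.74], [0, 0, 0.103]],
    [[0.015, -0.012, 0.74], [0, 0, 0.103]],
    [[0.015, -0.012, 0.74], [0, 0, 0.103]],
    [[0.015, -0.012, 0.74], [0, 0, 0.103]]
  ]
}}

```text
clock: 7.8
tcp_pos: [0.4457, -0.1143, 0.102]
orientation: [0.208, 3.132, 0.001]
contact_force: [-0.0, -1.0, 0.5]
grip_width: 0.0856
gripper_force: 0.0
```

```bash
python3 mv.py .444 -.115 .027 -7.8
```

```text
[0.007, -0.004, 0.3] [0.0, 0.002, 0.002]
```

Call:
{"method": "servo_tool", "body": {
  "commands": [
    [[0.007, -0.004, 0.15], [0, 0, 0.002]],
    [[0.007, -0.004, 0.26], [0, 0, 0.002]],
    [[0.007, -0.004, 0.3], [0, 0, 0.002]],
    [[0.007, -0.004, 0.3], [0, 0, 0.002]],
    [[0.007, -0.004, 0.3], [0, 0, 0.002]]
  ]
}}

```text
clock: 8.3
tcp_pos: [0.4435, -0.1157, 0.0267]
orientation: [0.215, 3.132, 0.0]
contact_force: [0.2, -0.5, 0.4]
grip_width: 0.0853
gripper_force: 0.0
```

Call:
{"method": "servo_tool", "body": {
  "commands": [
    [[0, 0, 0], [0, 0, 0]],
    [[0, 0, 0], [0, 0, 0]],
    [[0, 0, 0], [0, 0, 0]],
    [[0, 0, 0], [0, 0, 0]],
    [[0, 0, 0], [0, 0, 0]],
    [[0, 0, 0], [0, 0, 0]]
  ],
  "claw": 1,
  "squeeze": 30
}}

```text
clock: 8.9
tcp_pos: [0.4429, -0.1156, 0.0261]
orientation: [0.215, 3.133, 0.0]
contact_force: [-1.0, 0.1, 8.5]
grip_width: 0.0455
gripper_force: 30.4
```

Call:
{"method": "servo_tool", "body": {
  "commands": [
    [[0, 0, -0.1], [0, 0, 0]],
    [[0, 0, -0.2], [0, 0, 0]],
    [[0, 0, -0.32], [0, 0, 0]],
    [[0, 0, -0.42], [0, 0, 0]],
    [[0, 0, -0.46], [0, 0, 0]],
    [[0, 0, -0.46], [0, 0, 0]],
    [[0, 0, -0.46], [0, 0, 0]]
  ]
}}

```text
clock: 9.6
tcp_pos: [0.4417, -0.1151, 0.1395]
orientation: [-0.214, -3.133, -0.0]
contact_force: [-0.6, -0.8, -2.5]
grip_width: 0.0457
gripper_force: 20.5
```

```bash
cat > cp.py <<'E'
# case coords -> world
import sys,numpy as np
t=np.radians(1.7); a=[float(v) for v in sys.argv[1:]]
for i in range(0,len(a),2):
    x,y=a[i:i+2]; print((.6142+x*np.cos(t)-y*np.sin(t)).round(4),(-.0197+x*np.sin(t)+y*np.cos(t)).round(4))
E
python3 cp.py 0 -.115 0 -.020 0 .073; python3 mv.py .6176 -.1347 .145 1.7
```

```text
0.6176 -0.1346
0.6148 -0.0397
0.612 0.0533
[-0.708, 0.018, -0.023] [0.0, -0.001, -0.106]
```

Call:
{"method": "servo_tool", "body": {
  "commands": [
    [[-0.12, 0.0, -0.03], [0, 0, -0.03]],
    [[-0.26, 0.0, -0.03], [0, 0, -0.06]],
    [[-0.4, 0.018, -0.03], [0, 0, -0.106]],
    [[-0.54, 0.018, -0.03], [0, 0, -0.106]],
    [[-0.66, 0.018, -0.03], [0, 0, -0.106]],
    [[-0.704, 0.018, -0.03], [0, 0, -0.106]],
    [[-0.706, 0.018, -0.03], [0, 0, -0.106]],
    [[-0.706, 0.018, -0.03], [0, 0, -0.106]],
    [[-0.706, 0.018, -0.03], [0, 0, -0.106]]
  ]
}}

```text
clock: 10.5
tcp_pos: [0.616, -0.1351, 0.1472]
orientation: [0.045, -3.139, -0.001]
contact_force: [-1.1, -0.6, -1.3]
grip_width: 0.0457
gripper_force: 34.5
```

```bash
python3 mv.py .6176 -.1347 .036 1.7; python3 ch.py top t3
```

```text
[-0.007, 0.001, 0.445] [0.0, -0.001, -0.001]
[452. 263.] ctr 450.7 -350.3 LxW 99.8 58.9 yaw 13.3 z 0.0503
10.55 [ 0.6163 -0.1351  0.1475]
```

Call:
{"method": "servo_tool", "body": {
  "commands": [
    [[-0.005, 0.001, 0.12], [0, 0, 0]],
    [[-0.005, 0.001, 0.24], [0, 0, 0]],
    [[-0.005, 0.001, 0.34], [0, 0, 0]],
    [[-0.005, 0.001, 0.4], [0, 0, 0]],
    [[-0.005, 0.001, 0.425], [0, 0, 0]],
    [[-0.005, 0.001, 0.44], [0, 0, 0]],
    [[-0.005, 0.001, 0.445], [0, 0, 0]],
    [[-0.005, 0.001, 0.445], [0, 0, 0]]
  ]
}}

```text
clock: 11.35
tcp_pos: [0.6197, -0.1344, 0.0374]
orientation: [-0.047, 3.14, 0.001]
contact_force: [-0.6, 1.6, -3.6]
grip_width: 0.0457
gripper_force: 34.9
```

Call:
{"method": "servo_tool", "body": {
  "commands": [
    [[0.004, 0, 0.008], [0, 0, 0]],
    [[0.004, 0, 0.012], [0, 0, 0]],
    [[0.004, 0, 0.012], [0, 0, 0]]
  ]
}}

```text
clock: 11.65
tcp_pos: [0.6189, -0.1338, 0.0342]
orientation: [-0.048, 3.14, 0.002]
contact_force: [0.5, 4.4, 2.6]
grip_width: 0.046
gripper_force: 34.9
```

Call:
{"method": "servo_tool", "body": {
  "commands": [
    [[0.004, 0, 0], [0, 0, 0]],
    [[0.004, 0, 0], [0, 0, 0]],
    [[0.004, 0, 0], [0, 0, 0]],
    [[0.004, 0, 0], [0, 0, 0]]
  ],
  "claw": 0.3
}}

```text
clock: 12.05
tcp_pos: [0.6175, -0.1278, 0.0331]
orientation: [0.054, -3.14, -0.012]
contact_force: [-0.2, 17.2, 0.8]
grip_width: 0.0593
gripper_force: 0.0
```

Call:
{"method": "servo_tool", "body": {
  "commands": [
    [[0, 0, -0.15], [0, 0, 0]],
    [[0, 0, -0.35], [0, 0, 0]],
    [[0.1, 0, -0.6], [0, 0, 0]],
    [[0.3, -0.1, -0.8], [0, 0, 0]],
    [[0.5, -0.3, -0.9], [0, 0, 0]],
    [[0.65, -0.38, -0.9], [0, 0, 0]],
    [[0.65, -0.38, -0.9], [0, 0, 0]],
    [[0.65, -0.38, -0.9], [0, 0, 0]],
    [[0.65, -0.38, -0.9], [0, 0, 0]]
  ],
  "claw": 0.0
}}

```text
clock: 12.95
tcp_pos: [0.4567, -0.2362, 0.2595]
orientation: [-0.041, 3.139, -0.0]
contact_force: [1.4, 1.4, 0.4]
grip_width: 0.0854
gripper_force: 0.0
```

```bash
python3 ch.py wrist w4
```

```text
[176. 178.] ctr 452.2 -350.8 LxW 101.1 56.9 yaw 12.8 z 0.0505
[286. 176.] ctr 447.2 -224.1 LxW 100.9 52.0 yaw 7.2 z 0.0504
[470. 264.] ctr 548.0 14.5 LxW 229.2 3.1 yaw -88.2 z 0.0547
[332. 266.] ctr 554.0 -162.0 LxW 79.7 13.8 yaw -79.0 z 0.0546
[346. 320.] ctr 625.0 -141.4 LxW 106.8 93.1 yaw 1.7 z 0.0582
13.0 [ 0.4576 -0.2349  0.2589]
```

View pics/w4.png

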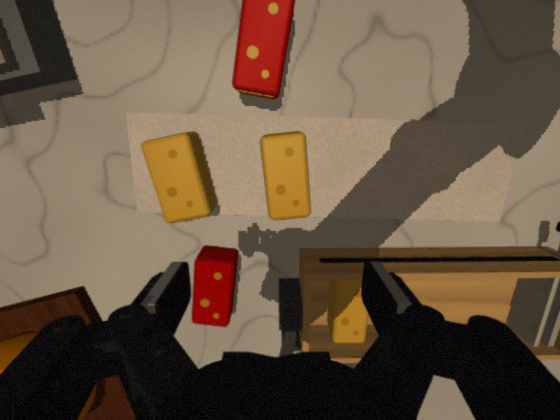

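```bash
python3 mv.py .447 -.2235 .10 7.2 .447 -.2235 .027 7.2
```

```text
[0.042, 0.047, 0.635] [-0.0, 0.001, -0.062]
[0.042, 0.047, 0.927] [-0.0, 0.001, -0.062]
```

The 46 block stands crosswise in the case at px (348,312). The 52 block at (286,176) and the 58 block at (178,177) are undisturbed.

Call:
{"method": "servo_tool", "body": {
  "commands": [
    [[0.042, 0.047, 0.2], [0, 0, -0.06]],
    [[0.042, 0.047, 0.4], [0, 0, -0.062]],
    [[0.042, 0.047, 0.56], [0, 0, -0.062]],
    [[0.042, 0.047, 0.63], [0, 0, -0.062]],
    [[0.042, 0.047, 0.635], [0, 0, -0.062]],
    [[0.042, 0.047, 0.635], [0, 0, -0.062]],
    [[0.042, 0.047, 0.635], [0, 0, -0.062]]
  ]
}}

```text
clock: 13.7
tcp_pos: [0.4478, -0.2234, 0.1008]
orientation: [-0.2, 3.133, -0.001]
contact_force: [0.4, -0.6, 0.2]
grip_width: 0.085
gripper_force: 0.0
```

```bash
python3 mv.py .447 -.2235 .027 7.2
```

```text
[0.004, 0.0, 0.295] [-0.001, 0.001, 0.001]
```

Call:
{"method": "servo_tool", "body": {
  "commands": [
    [[0.003, 0, 0.15], [0, 0, 0]],
    [[0.003, 0, 0.26], [0, 0, 0]],
    [[0.003, 0, 0.295], [0, 0, 0]],
    [[0.003, 0, 0.295], [0, 0, 0]],
    [[0.003, 0, 0.295], [0, 0, 0]]
  ]
}}

```text
clock: 14.2
tcp_pos: [0.4468, -0.2238, 0.0273]
orientation: [-0.199, 3.133, -0.001]
contact_force: [-0.0, 0.9, -0.1]
grip_width: 0.0854
gripper_force: 0.0
```

Call:
{"method": "servo_tool", "body": {
  "commands": [
    [[0, 0, 0], [0, 0, 0]],
    [[0, 0, 0], [0, 0, 0]],
    [[0, 0, 0], [0, 0, 0]],
    [[0, 0, 0], [0, 0, 0]],
    [[0, 0, 0], [0, 0, 0]],
    [[0, 0, 0], [0, 0, 0]]
  ],
  "claw": 1,
  "squeeze": 30
}}

```text
clock: 14.8
tcp_pos: [0.4465, -0.2237, 0.027]
orientation: [-0.199, 3.133, -0.001]
contact_force: [-1.3, 1.0, 7.1]
grip_width: 0.052
gripper_force: 31.3
```

Call:
{"method": "servo_tool", "body": {
  "commands": [
    [[0, 0, -0.1], [0, 0, 0]],
    [[0, 0, -0.2], [0, 0, 0]],
    [[0, 0, -0.32], [0, 0, 0]],
    [[0, 0, -0.42], [0, 0, 0]],
    [[0, 0, -0.48], [0, 0, 0]],
    [[0, 0, -0.48], [0, 0, 0]],
    [[0, 0, -0.48], [0, 0, 0]]
  ]
}}

```text
clock: 15.5
tcp_pos: [0.4456, -0.2229, 0.1458]
orientation: [-0.2, 3.135, 0.001]
contact_force: [0.1, -0.0, -2.8]
grip_width: 0.0516
gripper_force: 33.4
```

```bash
python3 mv.py .6148 -.0397 .147 1.7
```

```text
[-0.764, 0.641, -0.005] [0.0, 0.0, 0.062]
```

Call:
{"method": "servo_tool", "body": {
  "commands": [
    [[-0.1, 0.08, -0.02], [0, 0, 0.02]],
    [[-0.22, 0.2, -0.02], [0, 0, 0.062]],
    [[-0.34, 0.32, -0.02], [0, 0, 0.062]],
    [[-0.46, 0.44, -0.02], [0, 0, 0.062]],
    [[-0.58, 0.55, -0.02], [0, 0, 0.062]],
    [[-0.7, 0.64, -0.02], [0, 0, 0.062]],
    [[-0.764, 0.658, -0.02], [0, 0, 0.062]],
    [[-0.764, 0.658, -0.02], [0, 0, 0.062]],
    [[-0.764, 0.658, -0.02], [0, 0, 0.062]],
    [[-0.764, 0.658, -0.02], [0, 0, 0.062]]
  ]
}}

```text
clock: 16.5
tcp_pos: [0.6129, -0.0374, 0.1501]
orientation: [0.043, -3.139, 0.001]
contact_force: [0.5, -0.6, -2.0]
grip_width: 0.0517
gripper_force: 33.3
```

```bash
python3 mv.py .6147 -.0357 .037 1.7
```

```text
[-0.009, 0.007, 0.452] [-0.0, -0.002, -0.001]
```

Call:
{"method": "servo_tool", "body": {
  "commands": [
    [[-0.004, 0.003, 0.12], [0, 0, 0]],
    [[-0.004, 0.003, 0.24], [0, 0, 0]],
    [[-0.004, 0.003, 0.34], [0, 0, 0]],
    [[-0.004, 0.003, 0.4], [0, 0, 0]],
    [[-0.004, 0.003, 0.43], [0, 0, 0]],
    [[-0.004, 0.003, 0.445], [0, 0, 0]],
    [[-0.004, 0.003, 0.455], [0, 0, 0]],
    [[-0.004, 0.003, 0.458], [0, 0, 0]],
    [[-0.004, 0.003, 0.46], [0, 0, 0]],
    [[-0.004, 0.003, 0.46], [0, 0, 0]]
  ]
}}

```text
clock: 17.5
tcp_pos: [0.6158, -0.0352, 0.0366]
orientation: [-0.046, 3.14, 0.0]
contact_force: [0.1, -0.2, -1.0]
grip_width: 0.0519
gripper_force: 33.3
```

Call:
{"method": "servo_tool", "body": {
  "commands": [
    [[0, 0, 0], [0, 0, 0]],
    [[0, 0, 0], [0, 0, 0]],
    [[0, 0, 0], [0, 0, 0]],
    [[0, 0, 0], [0, 0, 0]]
  ],
  "claw": 0.27
}}

```text
clock: 17.9
tcp_pos: [0.6156, -0.0352, 0.0362]
orientation: [-0.046, 3.141, 0.0]
contact_force: [-0.1, 0.3, -0.5]
grip_width: 0.0625
gripper_force: 0.0
```

Call:
{"method": "servo_tool", "body": {
  "commands": [
    [[0, 0, -0.15], [0, 0, 0]],
    [[0, 0, -0.35], [0, 0, 0]],
    [[0.1, -0.1, -0.6], [0, 0, 0]],
    [[0.3, -0.3, -0.8], [0, 0, 0]],
    [[0.5, -0.5, -0.9], [0, 0, 0]],
    [[0.6, -0.7, -0.9], [0, 0, 0]],
    [[0.62, -0.9, -0.9], [0, 0, 0]],
    [[0.62, -1, -0.9], [0, 0, 0]],
    [[0.62, -1, -0.9], [0, 0, 0]],
    [[0.62, -1, -0.9], [0, 0, 0]]
  ],
  "claw": 0.0
}}

```text
clock: 18.9
tcp_pos: [0.4644, -0.2973, 0.2629]
orientation: [-0.029, 3.139, -0.007]
contact_force: [0.1, 0.9, 1.4]
grip_width: 0.0853
gripper_force: 0.0
```

```bash
python3 ch.py wrist w5;python3 mv.py .4517 -.3505 .1 12.9
```

```text
[229. 172.] ctr 452.5 -351.8 LxW 100.9 58.2 yaw 13.0 z 0.0504
[448. 260.] ctr 551.6 -71.5 LxW 273.6 49.0 yaw -77.8 z 0.0545
[472. 295.] ctr 607.9 -35.8 LxW 81.0 51.9 yaw 1.5 z 0.0582
[539. 338.] ctr 670.4 74.4 LxW 65.5 3.9 yaw -86.5 z 0.054
18.95 [ 0.466  -0.2935  0.262 ]
[0.063, -0.225, 0.648] [-0.001, 0.001, -0.129]
```

Call:
{"method": "servo_tool", "body": {
  "commands": [
    [[0.06, -0.15, 0.15], [0, 0, -0.06]],
    [[0.062, -0.225, 0.35], [0, 0, -0.129]],
    [[0.062, -0.225, 0.55], [0, 0, -0.129]],
    [[0.062, -0.225, 0.64], [0, 0, -0.129]],
    [[0.062, -0.225, 0.648], [0, 0, -0.129]],
    [[0.062, -0.225, 0.648], [0, 0, -0.129]],
    [[0.062, -0.225, 0.648], [0, 0, -0.129]]
  ]
}}

```text
clock: 19.65
tcp_pos: [0.4555, -0.3465, 0.1009]
orientation: [-0.365, 3.118, -0.002]
contact_force: [0.2, 0.1, 0.2]
grip_width: 0.0857
gripper_force: 0.0
```

```bash
python3 mv.py .452 -.351 .027 13
```

```text
[0.018, -0.014, 0.295] [-0.001, 0.001, 0.004]
```

Call:
{"method": "servo_tool", "body": {
  "commands": [
    [[0.014, -0.012, 0.14], [0, 0, 0.002]],
    [[0.014, -0.012, 0.26], [0, 0, 0.002]],
    [[0.014, -0.012, 0.295], [0, 0, 0.002]],
    [[0.014, -0.012, 0.295], [0, 0, 0.002]],
    [[0.014, -0.012, 0.295], [0, 0, 0.002]]
  ]
}}

```text
clock: 20.15
tcp_pos: [0.4525, -0.3508, 0.0271]
orientation: [-0.359, 3.119, -0.003]
contact_force: [0.2, -0.7, -0.3]
grip_width: 0.0857
gripper_force: 0.0
```

Call:
{"method": "servo_tool", "body": {
  "commands": [
    [[0, 0, 0], [0, 0, 0]],
    [[0, 0, 0], [0, 0, 0]],
    [[0, 0, 0], [0, 0, 0]],
    [[0, 0, 0], [0, 0, 0]],
    [[0, 0, 0], [0, 0, 0]],
    [[0, 0, 0], [0, 0, 0]]
  ],
  "claw": 1,
  "squeeze": 30
}}

```text
clock: 20.75
tcp_pos: [0.4523, -0.3508, 0.0267]
orientation: [-0.359, 3.119, -0.002]
contact_force: [-0.8, 0.7, 8.7]
grip_width: 0.0578
gripper_force: 32.6
```

Call:
{"method": "servo_tool", "body": {
  "commands": [
    [[0, 0, -0.1], [0, 0, 0]],
    [[0, 0, -0.2], [0, 0, 0]],
    [[0, 0, -0.32], [0, 0, 0]],
    [[0, 0, -0.42], [0, 0, 0]],
    [[0, 0, -0.48], [0, 0, 0]],
    [[0, 0, -0.48], [0, 0, 0]],
    [[0, 0, -0.48], [0, 0, 0]]
  ]
}}

```text
clock: 21.45
tcp_pos: [0.451, -0.3495, 0.1446]
orientation: [0.359, -3.12, -0.001]
contact_force: [0.2, 1.4, -2.9]
grip_width: 0.0577
gripper_force: 34.3
```

```bash
python3 mv.py .53 -.15 .152 1.7 .612 .0543 .152 1.7
```

```text
[-0.489, 0.705, -0.029] [0.001, -0.0, 0.127]
[-0.994, 1.426, -0.029] [0.001, -0.0, 0.127]
```

Call:
{"method": "servo_tool", "body": {
  "commands": [
    [[-0.06, 0.08, -0.03], [0, 0, 0.04]],
    [[-0.15, 0.2, -0.03], [0, 0, 0.08]],
    [[-0.25, 0.35, -0.03], [0, 0, 0.127]],
    [[-0.35, 0.5, -0.03], [0, 0, 0.127]],
    [[-0.45, 0.64, -0.03], [0, 0, 0.127]],
    [[-0.49, 0.705, -0.03], [0, 0, 0.127]],
    [[-0.49, 0.705, -0.03], [0, 0, 0.127]],
    [[-0.49, 0.705, -0.03], [0, 0, 0.127]]
  ]
}}

```text
clock: 22.25
tcp_pos: [0.5297, -0.1504, 0.1515]
orientation: [0.048, -3.139, 0.0]
contact_force: [-0.2, -0.8, -2.3]
grip_width: 0.0581
gripper_force: 34.1
```

```bash
python3 mv.py .612 .0543 .152 1.7
```

```text
[-0.354, 0.808, -0.003] [-0.0, -0.002, 0.0]
```

Call:
{"method": "servo_tool", "body": {
  "commands": [
    [[-0.05, 0.1, -0.01], [0, 0, 0]],
    [[-0.13, 0.25, -0.01], [0, 0, 0]],
    [[-0.2, 0.4, -0.01], [0, 0, 0]],
    [[-0.28, 0.55, -0.01], [0, 0, 0]],
    [[-0.34, 0.7, -0.01], [0, 0, 0]],
    [[-0.356, 0.79, -0.01], [0, 0, 0]],
    [[-0.356, 0.81, -0.01], [0, 0, 0]],
    [[-0.356, 0.81, -0.01], [0, 0, 0]],
    [[-0.356, 0.81, -0.01], [0, 0, 0]],
    [[-0.356, 0.81, -0.01], [0, 0, 0]]
  ]
}}

```text
clock: 23.25
tcp_pos: [0.6133, 0.0517, 0.1554]
orientation: [0.041, -3.141, 0.001]
contact_force: [-0.1, 0.0, -2.4]
grip_width: 0.0577
gripper_force: 34.1
```

```bash
python3 mv.py .612 .0543 .0365 1.7
```

```text
[0.005, 0.011, 0.475] [-0.001, -0.0, -0.002]
```

Call:
{"method": "servo_tool", "body": {
  "commands": [
    [[0, 0.004, 0.12], [0, 0, 0]],
    [[0, 0.004, 0.24], [0, 0, 0]],
    [[0, 0.004, 0.34], [0, 0, 0]],
    [[0, 0.004, 0.41], [0, 0, 0]],
    [[0, 0.004, 0.44], [0, 0, 0]],
    [[0, 0.004, 0.46], [0, 0, 0]],
    [[0, 0.004, 0.468], [0, 0, 0]],
    [[0, 0.004, 0.472], [0, 0, 0]],
    [[0, 0.004, 0.475], [0, 0, 0]],
    [[0, 0.004, 0.475], [0, 0, 0]]
  ]
}}

```text
clock: 24.25
tcp_pos: [0.6139, 0.0556, 0.0371]
orientation: [-0.047, 3.14, 0.0]
contact_force: [-0.2, -0.4, -2.3]
grip_width: 0.0576
gripper_force: 34.1
```

Call:
{"method": "servo_tool", "body": {
  "commands": [
    [[0, 0, 0], [0, 0, 0]],
    [[0, 0, 0], [0, 0, 0]],
    [[0, 0, 0], [0, 0, 0]],
    [[0, 0, 0], [0, 0, 0]]
  ],
  "claw": 0.2
}}

```text
clock: 24.65
tcp_pos: [0.6138, 0.0554, 0.0368]
orientation: [-0.046, 3.141, 0.0]
contact_force: [-0.2, 0.5, 0.0]
grip_width: 0.0687
gripper_force: 0.0
```

Call:
{"method": "servo_tool", "body": {
  "commands": [
    [[0, 0, -0.15], [0, 0, 0]],
    [[0, 0, -0.35], [0, 0, 0]],
    [[0.1, 0, -0.55], [0, 0, 0]],
    [[0.25, 0.05, -0.75], [0, 0, 0]],
    [[0.42, 0.1, -0.95], [0, 0, 0]],
    [[0.5, 0.1, -1], [0, 0, 0]],
    [[0.5, 0.1, -1], [0, 0, 0]],
    [[0.5, 0.1, -1], [0, 0, 0]],
    [[0.5, 0.1, -1], [0, 0, 0]]
  ]
}}

```text
clock: 25.55
tcp_pos: [0.4882, 0.0769, 0.286]
orientation: [0.047, -3.141, 0.0]
contact_force: [-0.0, -0.0, -0.1]
grip_width: 0.0684
gripper_force: 0.0
```

```bash
python3 ch.py wrist w6; python3 - <<'E'
from h import *
m,E,im,D=grab('wrist'); P=cloud(m,E,D)
Z=P[:,:,2];g=(Z>.094)&(Z<.108)&(P[:,:,0]<.535)&(P[:,:,0]>.46)&(abs(P[:,:,1])<.2)
q=P[g];print(len(q),q.min(0).round(4),q.max(0).round(4),q.mean(0).round(4))
E
python3 mv.py .503 .142 .15 1.7
```

```text
[196. 228.] ctr 549.2 -26.0 LxW 351.2 2.4 yaw -88.2 z 0.0547
[ 94. 274.] ctr 622.3 -152.1 LxW 111.9 78.6 yaw 2.0 z 0.0581
[244. 276.] ctr 618.3 43.7 LxW 208.9 109.6 yaw -88.0 z 0.0583
25.6 [0.4882 0.0766 0.2856]
161 [0.497  0.1326 0.0942] [0.5104 0.1462 0.1037] [0.503  0.1392 0.0998]
[-0.068, 0.262, 0.541] [-0.001, -0.001, -0.001]
```

View pics/w6.png

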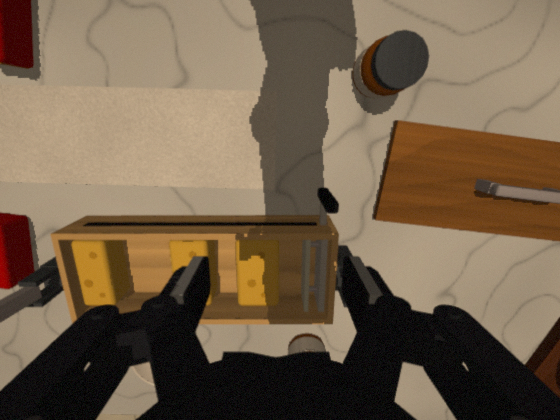

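Three blocks stand crosswise in the case at px (97,272), (190,265) and (257,270). The divider is back at (315,270), with its grip at (328,200).

Call:
{"method": "servo_tool", "body": {
  "commands": [
    [[-0.06, 0.15, 0.2], [0, 0, 0]],
    [[-0.065, 0.25, 0.4], [0, 0, 0]],
    [[-0.065, 0.25, 0.54], [0, 0, 0]],
    [[-0.065, 0.25, 0.54], [0, 0, 0]],
    [[-0.065, 0.25, 0.54], [0, 0, 0]],
    [[-0.065, 0.25, 0.6], [0, 0, 0]],
    [[-0.065, 0.25, 0.7], [0, 0, 0]],
    [[-0.065, 0.25, 0.8], [0, 0, 0]],
    [[-0.065, 0.25, 0.81], [0, 0, 0]],
    [[-0.065, 0.25, 0.81], [0, 0, 0]],
    [[-0.065, 0.25, 0.81], [0, 0, 0]]
  ]
}}

```text
clock: 26.75
tcp_pos: [0.5039, 0.1396, 0.0861]
orientation: [-0.045, 3.138, 0.002]
contact_force: [-0.3, 0.1, 0.6]
grip_width: 0.0684
gripper_force: 0.0
```

Call:
{"method": "servo_tool", "body": {
  "commands": [
    [[0, 0, 0], [0, 0, 0]],
    [[0, 0, 0], [0, 0, 0]],
    [[0, 0, 0], [0, 0, 0]],
    [[0, 0, 0], [0, 0, 0]],
    [[0, 0, 0], [0, 0, 0]],
    [[0, 0, 0], [0, 0, 0]],
    [[0, 0, 0], [0, 0, 0]]
  ],
  "claw": 1,
  "squeeze": 30
}}

```text
clock: 27.45
tcp_pos: [0.5024, 0.1398, 0.0843]
orientation: [0.046, -3.141, -0.001]
contact_force: [-1.4, 0.5, 6.0]
grip_width: 0.0137
gripper_force: 34.5
```

```bash
python3 mv.py .5077 -.0177 .083 1.7
```

```text
[-0.003, -0.63, 0.005] [0.0, -0.0, -0.0]
```

Call:
{"method": "servo_tool", "body": {
  "commands": [
    [[0, -0.03, 0], [0, 0, 0]],
    [[0, -0.06, 0], [0, 0, 0]],
    [[0, -0.09, 0], [0, 0, 0]],
    [[0, -0.12, 0], [0, 0, 0]],
    [[0, -0.15, 0], [0, 0, 0]],
    [[0, -0.18, 0], [0, 0, 0]],
    [[0, -0.21, 0], [0, 0, 0]],
    [[0, -0.24, 0], [0, 0, 0]],
    [[0, -0.27, 0], [0, 0, 0]],
    [[0, -0.3, 0], [0, 0, 0]],
    [[0, -0.33, 0], [0, 0, 0]],
    [[0, -0.36, 0], [0, 0, 0]],
    [[0, -0.39, 0], [0, 0, 0]],
    [[0, -0.42, 0], [0, 0, 0]],
    [[0, -0.45, 0], [0, 0, 0]],
    [[0, -0.48, 0], [0, 0, 0]],
    [[0, -0.5, 0], [0, 0, 0]],
    [[0, -0.52, 0], [0, 0, 0]],
    [[0, -0.53, 0], [0, 0, 0]],
    [[0, -0.54, 0], [0, 0, 0]]
  ]
}}

```text
clock: 29.45
tcp_pos: [0.5066, 0.0066, 0.0843]
orientation: [-0.049, 3.141, 0.004]
contact_force: [-1.5, 5.8, 7.0]
grip_width: 0.0135
gripper_force: 34.6
```

Call:
{"method": "servo_tool", "body": {
  "commands": [
    [[0, -0.01, 0], [0, 0, 0]],
    [[0, -0.02, 0], [0, 0, 0]],
    [[0, -0.028, 0], [0, 0, 0]]
  ]
}}

```text
clock: 29.75
tcp_pos: [0.5068, -0.0004, 0.0843]
orientation: [-0.049, 3.141, 0.004]
contact_force: [-1.1, 5.9, 6.7]
grip_width: 0.0134
gripper_force: 34.6
```

Call:
{"method": "servo_tool", "body": {
  "commands": [
    [[0, -0.008, 0], [0, 0, 0]],
    [[0, -0.016, 0], [0, 0, 0]],
    [[0, -0.024, 0], [0, 0, 0]]
  ]
}}

```text
clock: 30.05
tcp_pos: [0.507, -0.0063, 0.0843]
orientation: [-0.049, 3.141, 0.004]
contact_force: [-0.5, 5.8, 6.3]
grip_width: 0.0134
gripper_force: 34.6
```

```bash
python3 mv.py .5077 -.0177 .083 1.7
```

```text
[-0.001, -0.046, 0.005] [0.002, 0.0, 0.001]
```

Call:
{"method": "servo_tool", "body": {
  "commands": [
    [[0, -0.008, 0], [0, 0, 0]],
    [[0, -0.016, 0], [0, 0, 0]],
    [[0, -0.018, 0], [0, 0, 0]]
  ]
}}

```text
clock: 30.35
tcp_pos: [0.5072, -0.0111, 0.0843]
orientation: [-0.049, 3.141, 0.003]
contact_force: [-1.2, 5.1, 5.4]
grip_width: 0.0135
gripper_force: 34.5
```

Call:
{"method": "servo_tool", "body": {
  "commands": [
    [[0, -0.006, 0], [0, 0, 0]],
    [[0, -0.008, 0], [0, 0, 0]]
  ]
}}

```text
clock: 30.55
tcp_pos: [0.5072, -0.013, 0.0843]
orientation: [-0.049, 3.141, 0.003]
contact_force: [-1.3, 5.7, 6.8]
grip_width: 0.0136
gripper_force: 34.6
```

Call:
{"method": "servo_tool", "body": {
  "commands": [
    [[0, -0.006, 0], [0, 0, 0]],
    [[0, -0.008, 0], [0, 0, 0]]
  ]
}}

```text
clock: 30.75
tcp_pos: [0.5073, -0.015, 0.0843]
orientation: [-0.049, 3.141, 0.003]
contact_force: [-1.0, 4.7, 6.5]
grip_width: 0.0134
gripper_force: 34.6
```

Call:
{"method": "servo_tool", "body": {
  "commands": [
    [[0, -0.006, 0], [0, 0, 0]],
    [[0, -0.008, 0], [0, 0, 0]]
  ]
}}

```text
clock: 30.95
tcp_pos: [0.5073, -0.0166, 0.0843]
orientation: [-0.049, 3.141, 0.004]
contact_force: [-1.6, 7.1, 6.5]
grip_width: 0.0137
gripper_force: 34.6
```

Call:
{"method": "servo_tool", "body": {
  "commands": [
    [[0, -0.006, 0], [0, 0, 0]],
    [[0, -0.008, 0], [0, 0, 0]],
    [[0, -0.008, 0], [0, 0, 0]]
  ]
}}

```text
clock: 31.25
tcp_pos: [0.5074, -0.018, 0.0844]
orientation: [0.05, -3.141, -0.005]
contact_force: [-1.1, 7.6, 7.2]
grip_width: 0.0131
gripper_force: 34.7
```

```bash
python3 - <<'E'
from h import *
m,E,im,D=grab('top','t7'); cv2.imwrite('pics/t7c.png',cv2.resize(im[150:260,210:430,::-1],(800,400),interpolation=cv2.INTER_CUBIC))
E
```

```text
(no output)
```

View pics/t7c.png

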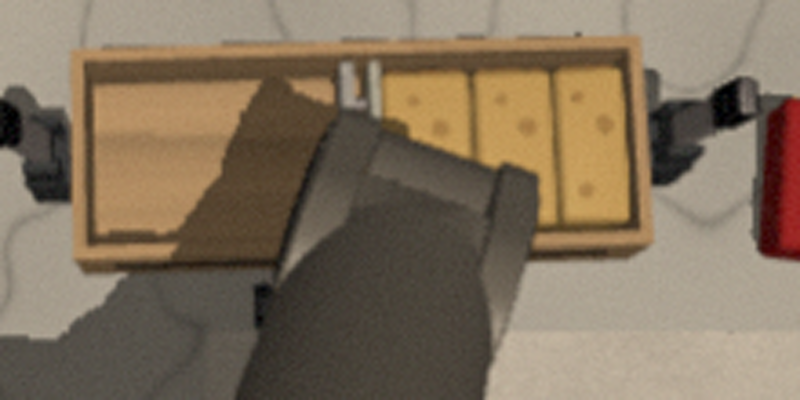

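The row is packed together against the -y wall, with the pressplate touching it at crop px (375,85). The force is starting to rise, so I continue in small steps.

Call:
{"method": "servo_tool", "body": {
  "commands": [
    [[0, -0.006, 0], [0, 0, 0]],
    [[0, -0.008, 0], [0, 0, 0]],
    [[0, -0.008, 0], [0, 0, 0]]
  ]
}}

```text
clock: 31.6
tcp_pos: [0.5074, -0.0195, 0.0843]
orientation: [0.051, -3.141, -0.006]
contact_force: [-2.5, 9.7, 6.0]
grip_width: 0.0137
gripper_force: 34.8
```

Call:
{"method": "servo_tool", "body": {
  "commands": [
    [[0, -0.006, 0], [0, 0, 0]],
    [[0, -0.008, 0], [0, 0, 0]],
    [[0, -0.008, 0], [0, 0, 0]]
  ]
}}

```text
clock: 31.9
tcp_pos: [0.5075, -0.0208, 0.0843]
orientation: [0.051, -3.141, -0.007]
contact_force: [-1.6, 11.8, 8.0]
grip_width: 0.0138
gripper_force: 34.8
```

Call:
{"method": "servo_tool", "body": {
  "commands": [
    [[0, 0, 0], [0, 0, 0]],
    [[0, 0, 0], [0, 0, 0]],
    [[0, 0, 0], [0, 0, 0]],
    [[0, 0, 0], [0, 0, 0]]
  ],
  "claw": 0.5
}}

```text
clock: 32.3
tcp_pos: [0.507, -0.0252, 0.0839]
orientation: [0.045, -3.141, 0.001]
contact_force: [1.0, -0.5, 0.3]
grip_width: 0.0424
gripper_force: 0.0
```

Call:
{"method": "servo_tool", "body": {
  "commands": [
    [[0, 0, -0.15], [0, 0, 0]],
    [[0, 0, -0.35], [0, 0, 0]],
    [[0.1, 0.05, -0.6], [0, 0, 0]],
    [[0.2, 0.1, -0.9], [0, 0, 0]],
    [[0.2, 0.1, -1], [0, 0, 0]],
    [[0.2, 0.1, -1], [0, 0, 0]],
    [[0.2, 0.1, -1], [0, 0, 0]],
    [[0.2, 0.1, -1], [0, 0, 0]]
  ]
}}

```text
clock: 33.1
tcp_pos: [0.4562, -0.0013, 0.3338]
orientation: [-0.047, 3.141, 0.001]
contact_force: [0.2, -0.4, -0.4]
grip_width: 0.0428
gripper_force: 0.0
```

```bash
python3 - <<'E'
from h import *
m,E,im,D=grab('wrist','w8'); P=cloud(m,E,D)
Z=P[:,:,2];g=(Z>.094)&(Z<.108)&(P[:,:,0]<.535)&(P[:,:,0]>.46)&(abs(P[:,:,1])<.2)
q=P[g];print(len(q),q.min(0).round(4),q.max(0).round(4),q.mean(0).round(4))
t=np.radians(1.7);d=P[:,:,:2]-[.6142,-.0197];x=d[...,0]*np.cos(t)+d[...,1]*np.sin(t);y=-d[...,0]*np.sin(t)+d[...,1]*np.cos(t)
k=(Z>.054)&(Z<.062)&(abs(x)<.05)&(abs(y)<.168);h,e=np.histogram(y[k],np.arange(-.17,.06,.002));print([(round(a,3),b) for a,b in zip(e,h) if b])
E
```

```text
115 [ 0.502  -0.0234  0.0951] [ 0.5154 -0.0101  0.1025] [ 0.5079 -0.0166  0.0997]
[(np.float64(-0.168), np.int64(42)), (np.float64(-0.166), np.int64(50)), (np.float64(-0.164), np.int64(60)), (np.float64(-0.162), np.int64(61)), (np.float64(-0.16), np.int64(59)), (np.float64(-0.158), np.int64(71)), (np.float64(-0.156), np.int64(70)), (np.float64(-0.154), np.int64(73)), (np.float64(-0.152), np.int64(60)), (np.float64(-0.15), np.int64(76)), (np.float64(-0.148), np.int64(65)), (np.float64(-0.146), np.int64(73)), (np.float64(-0.144), np.int64(69)), (np.float64(-0.142), np.int64(65)), (np.float64(-0.14), np.int64(67)), (np.float64(-0.138), np.int64(74)), (np.float64(-0.136), np.int64(68)), (np.float64(-0.134), np.int64(65)), (np.float64(-0.132), np.int64(65)), (np.float64(-0.13), np.int64(81)), (np.float64(-0.128), np.int64(86)), (np.float64(-0.126), np.int64(42)), (np.float64(-0.124), np.int64(34)), (np.float64(-0.122), np.int64(50)), (np.float64(-0.12), np.int64(47)), (np.float64(-0.118), np.int64(57)), (np.float64(-0.116), np.int64(57)), (np.float64(-0.114), np.int64(51)), (np.float64(-0
[... 1310 characters left out ...]
4(-0.038), np.int64(59)), (np.float64(-0.036), np.int64(76)), (np.float64(-0.034), np.int64(79)), (np.float64(-0.032), np.int64(68)), (np.float64(-0.03), np.int64(79)), (np.float64(-0.028), np.int64(74)), (np.float64(-0.026), np.int64(72)), (np.float64(-0.024), np.int64(76)), (np.float64(-0.022), np.int64(74)), (np.float64(-0.02), np.int64(76)), (np.float64(-0.018), np.int64(80)), (np.float64(-0.016), np.int64(48)), (np.float64(-0.014), np.int64(65)), (np.float64(-0.012), np.int64(79)), (np.float64(-0.01), np.int64(67)), (np.float64(0.002), np.int64(61)), (np.float64(0.004), np.int64(74)), (np.float64(0.006), np.int64(78)), (np.float64(0.008), np.int64(56)), (np.float64(0.01), np.int64(23))]
```

View pics/w8.png

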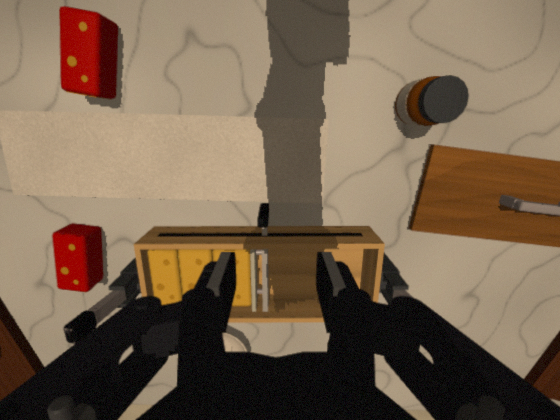

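The row of three is snug at px (200,275) and the pressplate is touching it. The depth readings put the spring gap at 18 mm against 21 mm free, so it is about 3 mm compressed. Next is the lid.

```bash
cat > lid.py <<'E'
from h import *; import sys
m,E,im,D=grab(sys.argv[1],sys.argv[2]); P=cloud(m,E,D); X,Y,Z=P[...,0],P[...,1],P[...,2]
k=(Z>.05)&(Z<.068)&(Y>.2)&(X<.62)&(X>.38); n,l,st,c=cv2.connectedComponentsWithStats(k.astype(np.uint8))
i=1+np.argmax(st[1:,4]); uv=np.argwhere(l==i)[:,::-1]; q=rayz(m,E,uv,.06)[:,:2]*1000
print('handle',cv2.minAreaRect(q.astype(np.float32)),len(q),np.median(Z[l==i]).round(4))
k=(Z>.010)&(Z<.027)&(Y>.15)&(X<.66)&(X>.36)&(cv2.cvtColor(im,cv2.COLOR_RGB2HSV)[...,1]>60); n,l,st,c=cv2.connectedComponentsWithStats(k.astype(np.uint8))
i=1+np.argmax(st[1:,4]); q=P[l==i][:,:2]*1000; print('plate',cv2.minAreaRect(q.astype(np.float32)),len(q),np.median(Z[l==i]).round(4))
print(r.get_obs()['tcp_pos'].round(4),r.get_obs()['joints'].round(2))
E
python3 lid.py top t9
```

```text
handle ((490.315185546875, 402.1971740722656), (111.91499328613281, 14.516826629638672), 85.12483978271484) 305 0.061
plate ((491.3472595214844, 405.1688232421875), (361.942138671875, 137.7509002685547), 84.80663299560547) 8179 0.0196
[ 0.4558 -0.0015  0.3327] [-0.88 -0.    0.76  1.98  0.    1.16  1.48]
```

Call:
{"method": "servo_tool", "body": {
  "commands": [
    [[0.0, 0.1, 0], [0, 0, 0.1]],
    [[0.0, 0.3, 0], [0, 0, 0.2]],
    [[0.0, 0.5, 0], [0, 0, 0.3]],
    [[0.0, 0.7, 0], [0, 0, 0.4]],
    [[0.0, 0.9, 0], [0, 0, 0.5]],
    [[0, 1, 0], [0, 0, 0.6]],
    [[0, 1, 0], [0, 0, 0.7]],
    [[0, 1, 0], [0, 0, 0.8]],
    [[0, 1, 0], [0, 0, 0.9]],
    [[0, 1, 0], [0, 0, 0.9]],
    [[0, 1, 0], [0, 0, 0.9]],
    [[0, 1, 0], [0, 0, 0.9]]
  ],
  "claw": 0.2
}}

```text
clock: 34.4
tcp_pos: [0.4489, 0.2483, 0.3328]
orientation: [2.002, 2.421, -0.004]
contact_force: [-0.1, -0.7, 0.2]
grip_width: 0.0684
gripper_force: 0.0
```

```bash
python3 lid.py wrist w9; python3 mv.py .49 .402 .18 -95
```

```text
handle ((491.427490234375, 403.35150146484375), (109.39170837402344, 14.793123245239258), 84.37462615966797) 1162 0.0602
plate ((488.9064025878906, 365.13330078125), (282.5101318359375, 137.55783081054688), 84.86125183105469) 18092 0.0186
[0.449  0.2483 0.3331] [-1.19  0.14  0.63  1.86 -0.09  1.17 -0.34]
[0.574, 0.277, 0.611] [-0.001, 0.001, 0.176]
```

Call:
{"method": "servo_tool", "body": {
  "commands": [
    [[0.2, 0.1, 0.2], [0, 0, 0.09]],
    [[0.4, 0.2, 0.4], [0, 0, 0.178]],
    [[0.57, 0.28, 0.6], [0, 0, 0.178]],
    [[0.578, 0.281, 0.75], [0, 0, 0.178]],
    [[0.578, 0.281, 0.83], [0, 0, 0.178]],
    [[0.578, 0.281, 0.83], [0, 0, 0.178]],
    [[0.578, 0.281, 0.83], [0, 0, 0.178]],
    [[0.578, 0.281, 0.83], [0, 0, 0.178]]
  ]
}}

```text
clock: 35.25
tcp_pos: [0.4924, 0.4028, 0.128]
orientation: [2.323, 2.114, 0.002]
contact_force: [0.3, 0.4, -0.1]
grip_width: 0.0681
gripper_force: 0.0
```

```bash
python3 mv.py .491 .4025 .053 -95.2
```

```text
[-0.002, -0.006, 0.3] [0.001, -0.0, -0.002]
```

Call:
{"method": "servo_tool", "body": {
  "commands": [
    [[-0.002, -0.005, 0.14], [0, 0, 0]],
    [[-0.002, -0.005, 0.26], [0, 0, 0]],
    [[-0.002, -0.005, 0.3], [0, 0, 0]],
    [[-0.002, -0.005, 0.3], [0, 0, 0]],
    [[-0.002, -0.005, 0.3], [0, 0, 0]]
  ]
}}

```text
clock: 35.75
tcp_pos: [0.4914, 0.4036, 0.0539]
orientation: [2.323, 2.115, 0.005]
contact_force: [0.3, -0.1, -0.0]
grip_width: 0.0682
gripper_force: 0.0
```

Call:
{"method": "servo_tool", "body": {
  "commands": [
    [[0, 0, 0], [0, 0, 0]],
    [[0, 0, 0], [0, 0, 0]],
    [[0, 0, 0], [0, 0, 0]],
    [[0, 0, 0], [0, 0, 0]],
    [[0, 0, 0], [0, 0, 0]],
    [[0, 0, 0], [0, 0, 0]],
    [[0, 0, 0], [0, 0, 0]],
    [[0, 0, 0], [0, 0, 0]]
  ],
  "claw": 1,
  "squeeze": 70
}}

```text
clock: 36.55
tcp_pos: [0.4906, 0.4036, 0.0524]
orientation: [-2.322, -2.116, -0.002]
contact_force: [-0.8, -1.4, 6.5]
grip_width: 0.0129
gripper_force: 69.2
```

Call:
{"method": "servo_tool", "body": {
  "commands": [
    [[0, 0, -0.05], [0, 0, 0]],
    [[0, 0, -0.12], [0, 0, 0]],
    [[0, 0, -0.22], [0, 0, 0]],
    [[0, 0, -0.35], [0, 0, 0]],
    [[0, 0, -0.5], [0, 0, 0]],
    [[0, 0, -0.65], [0, 0, 0]],
    [[0, 0, -0.8], [0, 0, 0]],
    [[0, 0, -0.9], [0, 0, 0]],
    [[0, 0, -0.92], [0, 0, 0]],
    [[0, 0, -0.92], [0, 0, 0]]
  ]
}}

```text
clock: 37.55
tcp_pos: [0.4899, 0.4032, 0.2822]
orientation: [-2.322, -2.115, -0.002]
contact_force: [0.2, 0.1, -4.8]
grip_width: 0.0133
gripper_force: 68.9
```

```bash
python3 mv.py .555 .17 .285 -88.3 .614 -.02 .285 -88.3;python3 -c "
from h import *;print(r.get_obs()['joints'].round(2))"
```

```text
[-0.904, 0.346, -0.012] [0.0, -0.001, -0.078]
[-1.639, 0.652, -0.013] [0.0, -0.001, -0.078]
[-1.23  0.43  0.62  1.65 -0.27  1.14 -0.64]
```

Call:
{"method": "servo_tool", "body": {
  "commands": [
    [[-0.06, 0.02, -0.03], [0, 0, 0]],
    [[-0.16, 0.06, -0.05], [0, 0, -0.02]],
    [[-0.26, 0.1, -0.05], [0, 0, -0.04]],
    [[-0.36, 0.14, -0.05], [0, 0, -0.06]],
    [[-0.46, 0.18, -0.05], [0, 0, -0.078]],
    [[-0.56, 0.22, -0.05], [0, 0, -0.078]],
    [[-0.66, 0.26, -0.05], [0, 0, -0.078]],
    [[-0.76, 0.3, -0.05], [0, 0, -0.078]],
    [[-0.86, 0.34, -0.05], [0, 0, -0.078]],
    [[-0.94, 0.37, -0.05], [0, 0, -0.078]],
    [[-0.98, 0.385, -0.05], [0, 0, -0.078]],
    [[-0.98, 0.385, -0.05], [0, 0, -0.078]],
    [[-0.98, 0.385, -0.05], [0, 0, -0.078]]
  ]
}}

```text
clock: 38.85
tcp_pos: [0.5625, 0.1511, 0.2935]
orientation: [-2.187, -2.254, 0.001]
contact_force: [-0.2, 1.5, -3.8]
grip_width: 0.0127
gripper_force: 68.8
```

```bash
python3 mv.py .614 -.02 .285 -88.3
```

```text
[-0.69, 0.185, 0.033] [-0.001, -0.0, 0.0]
```

Call:
{"method": "servo_tool", "body": {
  "commands": [
    [[-0.08, 0.02, 0], [0, 0, 0]],
    [[-0.18, 0.05, 0], [0, 0, 0]],
    [[-0.28, 0.08, 0], [0, 0, 0]],
    [[-0.38, 0.1, 0.01], [0, 0, 0]],
    [[-0.48, 0.13, 0.02], [0, 0, 0]],
    [[-0.58, 0.16, 0.02], [0, 0, 0]],
    [[-0.66, 0.18, 0.03], [0, 0, 0]],
    [[-0.69, 0.185, 0.03], [0, 0, 0]],
    [[-0.69, 0.185, 0.03], [0, 0, 0]],
    [[-0.69, 0.185, 0.03], [0, 0, 0]],
    [[-0.69, 0.185, 0.03], [0, 0, 0]]
  ]
}}

```text
clock: 39.95
tcp_pos: [0.6143, -0.0184, 0.2864]
orientation: [-2.185, -2.256, -0.001]
contact_force: [-0.6, -0.1, -5.1]
grip_width: 0.0126
gripper_force: 68.8
```

```bash
cat > lid2.py <<'E'
from h import *; import sys
from scipy.spatial import cKDTree
zc=r.get_obs()['tcp_pos'][2]-.035   # expected plate top height
for c in('top','scene'):
    m,E,im,D=grab(c,sys.argv[1]+c); P=cloud(m,E,D); X,Y,Z=P[...,0],P[...,1],P[...,2]
    k=(abs(Z-zc)<.007)&(abs(Y+.02)<.24)&(abs(X-.614)<.1)&(im[...,0].astype(int)>im[...,2]*1.35)
    n,l,st,ct=cv2.connectedComponentsWithStats(cv2.morphologyEx(k.astype(np.uint8),cv2.MORPH_OPEN,np.ones((2,2))))
    q=P[(l>0)&k]; print(c,cv2.minAreaRect((q[:,:2]*1000).astype(np.float32)),len(q),np.median(q[:,2]),zc)
print(r.get_obs()['tcp_pos'].round(4))
E
python3 lid2.py L1; python3 mv.py .6142 -.0197 .2 -88.3
```

```text
top ((613.3567504882812, -18.785659790039062), (135.8144989013672, 359.3601989746094), 1.7689564228057861) 7105 0.25299357578597137 0.251388242017629
scene ((615.8416137695312, -16.573577880859375), (138.72476196289062, 358.68328857421875), 1.8194949626922607) 5249 0.25388380932197563 0.251388242017629
[ 0.6143 -0.0191  0.2865]
[-0.003, -0.001, 0.346] [-0.0, -0.0, 0.001]
```

Call:
{"method": "servo_tool", "body": {
  "commands": [
    [[-0.006, 0, 0.08], [0, 0, 0]],
    [[-0.006, 0, 0.18], [0, 0, 0]],
    [[-0.006, 0, 0.28], [0, 0, 0]],
    [[-0.006, 0, 0.38], [0, 0, 0]],
    [[-0.006, 0, 0.46], [0, 0, 0]],
    [[-0.006, 0, 0.52], [0, 0, 0]],
    [[-0.006, 0, 0.56], [0, 0, 0]],
    [[-0.006, 0, 0.58], [0, 0, 0]],
    [[-0.006, 0, 0.58], [0, 0, 0]],
    [[-0.006, 0, 0.58], [0, 0, 0]],
    [[-0.006, 0, 0.58], [0, 0, 0]]
  ]
}}

```text
clock: 41.15
tcp_pos: [0.6151, -0.0222, 0.1425]
orientation: [2.188, 2.253, 0.002]
contact_force: [-0.2, -0.5, -5.0]
grip_width: 0.0128
gripper_force: 68.8
```

```bash
python3 lid2.py L2; python3 mv.py .614 -.0207 .1204 -88.3
```

```text
top ((613.6071166992188, -23.072402954101562), (133.55953979492188, 357.91510009765625), 1.7458313703536987) 5323 0.10910566648799769 0.1074625181050489
scene ((614.8463745117188, -20.730941772460938), (140.4493865966797, 358.84765625), 2.1390697956085205) 5197 0.110121442483045 0.1074625181050489
[ 0.6149 -0.0222  0.1423]
[0.006, -0.003, 0.087] [0.001, -0.0, -0.0]
```

Call:
{"method": "servo_tool", "body": {
  "commands": [
    [[0.006, -0.002, 0.01], [0, 0, 0]],
    [[0.006, -0.002, 0.025], [0, 0, 0]],
    [[0.006, -0.002, 0.04], [0, 0, 0]],
    [[0.006, -0.002, 0.05], [0, 0, 0]],
    [[0.006, -0.002, 0.06], [0, 0, 0]],
    [[0.006, -0.002, 0.07], [0, 0, 0]],
    [[0.006, -0.002, 0.076], [0, 0, 0]],
    [[0.006, -0.002, 0.082], [0, 0, 0]],
    [[0.006, -0.002, 0.086], [0, 0, 0]],
    [[0.006, -0.002, 0.088], [0, 0, 0]]
  ]
}}

```text
clock: 42.25
tcp_pos: [0.6139, -0.0206, 0.1203]
orientation: [-2.188, -2.253, -0.001]
contact_force: [-5.6, 1.6, 7.9]
grip_width: 0.0129
gripper_force: 70.4
```

Call:
{"method": "servo_tool", "body": {
  "commands": [
    [[0, 0, 0], [0, 0, 0]],
    [[0, 0, 0], [0, 0, 0]],
    [[0, 0, 0], [0, 0, 0]],
    [[0, 0, 0], [0, 0, 0]]
  ],
  "claw": 0.5
}}

```text
clock: 42.65
tcp_pos: [0.6141, -0.0207, 0.1197]
orientation: [2.188, 2.254, 0.001]
contact_force: [0.2, -0.9, 0.8]
grip_width: 0.0431
gripper_force: 0.0
```

Call:
{"method": "servo_tool", "body": {
  "commands": [
    [[0, 0, -0.1], [0, 0, 0]],
    [[0, 0, -0.3], [0, 0, 0]],
    [[0, 0, -0.5], [0, 0, 0]],
    [[0, 0, -0.6], [0, 0, 0]],
    [[0, 0, -0.6], [0, 0, 0]],
    [[0, 0, -0.6], [0, 0, 0]]
  ]
}}

```text
clock: 43.25
tcp_pos: [0.614, -0.0205, 0.2698]
orientation: [2.188, 2.254, 0.002]
contact_force: [1.4, 0.0, -0.6]
grip_width: 0.0428
gripper_force: 0.0
```

```bash
cat > seat.py <<'E'
from h import *; import sys
m,E,im,D=grab('top',sys.argv[1]); P=cloud(m,E,D); t=np.radians(1.7); d=P[...,:2]-[.6142,-.0197]
x=d[...,0]*np.cos(t)+d[...,1]*np.sin(t);y=-d[...,0]*np.sin(t)+d[...,1]*np.cos(t);Z=P[...,2]
for a in(-.15,-.1,-.05,0,.05,.1,.15):
    print(a,[ (np.median(Z[k]).round(4),k.sum()) for b in(-.05,.05) for k in [(abs(y-a)<.012)&(abs(x-b)<.012)&(Z<.12)&(Z>.06)]])
for s in(1,-1):
    k=(s*y>.085)&(s*y<.3)&(abs(x)<.02)&(Z>.092)&(Z<.25); print('clamp',s,np.c_[x[k],y[k],Z[k]].min(0).round(3),np.c_[x[k],y[k],Z[k]].max(0).round(3)); q=np.c_[y[k],Z[k],x[k]]; print('  top',q[q[:,1]>q[:,1].max()-.006].mean(0).round(3))
E
python3 seat.py S1; python3 cp.py 0 .25 0 -.25
```

```text
-0.15 [(np.float64(0.0871), np.int64(115)), (np.float64(0.0868), np.int64(112))]
-0.1 [(np.float64(0.088), np.int64(8)), (np.float64(nan), np.int64(0))]
-0.05 [(np.float64(nan), np.int64(0)), (np.float64(nan), np.int64(0))]
0 [(np.float64(nan), np.int64(0)), (np.float64(nan), np.int64(0))]
0.05 [(np.float64(nan), np.int64(0)), (np.float64(0.0865), np.int64(17))]
0.1 [(np.float64(0.087), np.int64(118)), (np.float64(0.0872), np.int64(106))]
0.15 [(np.float64(0.0871), np.int64(111)), (np.float64(0.087), np.int64(116))]
clamp 1 [-0.017  0.143  0.092] [0.018 0.218 0.188]
  top [ 0.211  0.184 -0.001]
clamp -1 [-0.018 -0.218  0.092] [ 0.018 -0.183  0.187]
  top [-0.21   0.184 -0.001]
0.6068 0.2302
0.6216 -0.2696
  return _methods._mean(a, axis=axis, dtype=dtype,
  ret = ret.dtype.type(ret / rcount)
```

```bash
python3 cp.py 0 .245 0 -.245; python3 mv.py .6069 .2252 .27 -88.3 .6069 .2252 .186 -88.3
```

```text
0.6069 0.2252
0.6215 -0.2646
[0.983, 0.003, -0.005] [-0.001, -0.0, 0.0]
[0.983, 0.004, 0.331] [-0.001, -0.0, 0.0]
```

Call:
{"method": "servo_tool", "body": {
  "commands": [
    [[0.1, 0, -0.03], [0, 0, 0]],
    [[0.3, 0, -0.03], [0, 0, 0]],
    [[0.5, 0, -0.03], [0, 0, 0]],
    [[0.7, 0.002, -0.03], [0, 0, 0]],
    [[0.9, 0.003, -0.03], [0, 0, 0]],
    [[0.983, 0.004, 0], [0, 0, 0]],
    [[0.983, 0.004, 0], [0, 0, 0]],
    [[0.983, 0.004, 0.0], [0, 0, 0]],
    [[0.983, 0.004, 0.16], [0, 0, 0]],
    [[0.983, 0.004, 0.32], [0, 0, 0]],
    [[0.983, 0.004, 0.331], [0, 0, 0]],
    [[0.983, 0.004, 0.331], [0, 0, 0]],
    [[0.983, 0.004, 0.331], [0, 0, 0]]
  ],
  "claw": 1,
  "squeeze": 30
}}

```text
clock: 44.6
tcp_pos: [0.6092, 0.224, 0.1889]
orientation: [2.189, 2.251, 0.004]
contact_force: [-0.1, 0.7, 1.7]
grip_width: 0.0001
gripper_force: 0.0
```

```bash
python3 mv.py .6069 .2252 .186 -88.3; python3 -c "
from h import *;print(r.get_obs()['joints'].round(2))"
```

```text
[0.005, -0.009, 0.012] [0.002, -0.0, -0.001]
[-0.88  0.56  0.61  1.71 -0.37  0.99 -0.1 ]
```

Call:
{"method": "servo_tool", "body": {
  "commands": [
    [[-0.04, -0.006, 0.008], [0, 0, 0]],
    [[-0.08, -0.006, 0.008], [0, 0, 0]],
    [[-0.12, -0.006, 0.008], [0, 0, 0]],
    [[-0.16, -0.006, 0.008], [0, 0, 0]],
    [[-0.2, -0.006, 0.01], [0, 0, 0]],
    [[-0.24, -0.006, 0.018], [0, 0, 0]],
    [[-0.276, -0.006, 0.03], [0, 0, 0]],
    [[-0.31, -0.006, 0.048], [0, 0, 0]],
    [[-0.34, -0.006, 0.068], [0, 0, 0]],
    [[-0.37, -0.006, 0.094], [0, 0, 0]],
    [[-0.394, -0.006, 0.122], [0, 0, 0]]
  ]
}}

```text
clock: 45.7
tcp_pos: [0.6091, 0.1254, 0.1557]
orientation: [2.189, 2.253, -0.0]
contact_force: [2.0, 0.5, 1.9]
grip_width: -0.0
gripper_force: 1.3
```

Call:
{"method": "servo_tool", "body": {
  "commands": [
    [[-0.02, 0, 0.035], [0, 0, 0]],
    [[-0.036, 0, 0.066], [0, 0, 0]],
    [[-0.045, 0, 0.09], [0, 0, 0]],
    [[-0.05, 0, 0.115], [0, 0, 0]],
    [[-0.052, 0, 0.13], [0, 0, 0]],
    [[-0.054, 0, 0.14], [0, 0, 0]]
  ]
}}

```text
clock: 46.3
tcp_pos: [0.6092, 0.1129, 0.1217]
orientation: [-2.188, -2.253, 0.001]
contact_force: [-7.4, -1.2, 26.4]
grip_width: 0.0001
gripper_force: 12.9
```

Call:
{"method": "servo_tool", "body": {
  "commands": [
    [[0, 0, 0.005], [0, 0, 0]],
    [[0, 0, 0.01], [0, 0, 0]],
    [[0, 0, 0.012], [0, 0, 0]],
    [[0, 0, 0.012], [0, 0, 0]]
  ]
}}

```text
clock: 46.7
tcp_pos: [0.6093, 0.1129, 0.1216]
orientation: [-2.187, -2.252, -0.002]
contact_force: [-11.7, -1.9, 31.6]
grip_width: 0.0001
gripper_force: 16.0
```

Call:
{"method": "servo_tool", "body": {
  "commands": [
    [[0, 0, -0.15], [0, 0, 0]],
    [[0, 0, -0.35], [0, 0, 0]],
    [[0, 0, -0.55], [0, 0, 0]],
    [[-0.15, 0, -0.65], [0, 0, 0]],
    [[-0.35, 0, -0.65], [0, 0, 0]],
    [[-0.55, 0, -0.65], [0, 0, 0]],
    [[-0.75, 0, -0.65], [0, 0, 0]],
    [[-0.95, 0, -0.65], [0, 0, 0]],
    [[-1, 0, -0.65], [0, 0, 0]],
    [[-1, 0, -0.65], [0, 0, 0]],
    [[-1, 0, -0.65], [0, 0, 0]]
  ]
}}

```text
clock: 47.8
tcp_pos: [0.6169, -0.1347, 0.2801]
orientation: [-2.185, -2.254, -0.001]
contact_force: [0.5, 1.2, -0.3]
grip_width: -0.0
gripper_force: 0.0
```

```bash
python3 mv.py .6215 -.2646 .28 -88.3 .6215 -.2646 .186 -88.3
```

```text
[-0.52, 0.002, -0.001] [-0.001, -0.001, 0.001]
[-0.521, 0.003, 0.375] [-0.001, -0.001, 0.001]
```

Call:
{"method": "servo_tool", "body": {
  "commands": [
    [[-0.15, 0, 0], [0, 0, 0]],
    [[-0.3, 0, 0], [0, 0, 0]],
    [[-0.45, 0, 0], [0, 0, 0]],
    [[-0.515, 0.002, 0], [0, 0, 0]],
    [[-0.515, 0.002, 0], [0, 0, 0]],
    [[-0.515, 0.002, 0], [0, 0, 0]],
    [[-0.515, 0.002, 0.15], [0, 0, 0]],
    [[-0.515, 0.002, 0.3], [0, 0, 0]],
    [[-0.515, 0.002, 0.37], [0, 0, 0]],
    [[-0.515, 0.002, 0.37], [0, 0, 0]],
    [[-0.515, 0.002, 0.37], [0, 0, 0]]
  ]
}}

```text
clock: 48.9
tcp_pos: [0.622, -0.2648, 0.1893]
orientation: [2.186, 2.255, 0.001]
contact_force: [-0.1, 0.2, 1.1]
grip_width: 0.0001
gripper_force: 0.0
```

```bash
python3 mv.py .6215 -.2646 .186 -88.3
```

```text
[0.001, -0.002, 0.013] [0.001, 0.0, 0.001]
```

Call:
{"method": "servo_tool", "body": {
  "commands": [
    [[0.04, -0.001, 0.01], [0, 0, 0]],
    [[0.08, -0.001, 0.01], [0, 0, 0]],
    [[0.12, -0.001, 0.01], [0, 0, 0]],
    [[0.16, -0.001, 0.01], [0, 0, 0]],
    [[0.2, -0.001, 0.012], [0, 0, 0]],
    [[0.24, -0.001, 0.02], [0, 0, 0]],
    [[0.276, -0.001, 0.032], [0, 0, 0]],
    [[0.31, -0.001, 0.05], [0, 0, 0]],
    [[0.34, -0.001, 0.07], [0, 0, 0]],
    [[0.37, -0.001, 0.096], [0, 0, 0]],
    [[0.394, -0.001, 0.124], [0, 0, 0]]
  ]
}}

```text
clock: 50.0
tcp_pos: [0.618, -0.166, 0.1566]
orientation: [-2.188, -2.254, -0.001]
contact_force: [1.9, -1.0, 2.3]
grip_width: 0.0001
gripper_force: 1.3
```

Call:
{"method": "servo_tool", "body": {
  "commands": [
    [[0.02, 0, 0.035], [0, 0, 0]],
    [[0.036, 0, 0.066], [0, 0, 0]],
    [[0.045, 0, 0.09], [0, 0, 0]],
    [[0.05, 0, 0.115], [0, 0, 0]],
    [[0.052, 0, 0.13], [0, 0, 0]],
    [[0.054, 0, 0.14], [0, 0, 0]],
    [[0.054, 0, 0.144], [0, 0, 0]],
    [[0.054, 0, 0.144], [0, 0, 0]]
  ]
}}

```text
clock: 50.8
tcp_pos: [0.6172, -0.1535, 0.122]
orientation: [-2.188, -2.253, -0.001]
contact_force: [-3.4, 3.6, 8.9]
grip_width: -0.0003
gripper_force: 4.7
```

Call:
{"method": "servo_tool", "body": {
  "commands": [
    [[0, 0, 0.006], [0, 0, 0]],
    [[0, 0, 0.012], [0, 0, 0]],
    [[0, 0, 0.016], [0, 0, 0]],
    [[0, 0, 0.016], [0, 0, 0]]
  ]
}}

```text
clock: 51.2
tcp_pos: [0.6174, -0.1536, 0.1215]
orientation: [-2.188, -2.252, -0.004]
contact_force: [-13.5, 7.9, 37.1]
grip_width: -0.0001
gripper_force: 18.5
```

Call:
{"method": "servo_tool", "body": {
  "commands": [
    [[0, 0, -0.15], [0, 0, 0]],
    [[0, 0, -0.35], [0, 0, 0]],
    [[0, 0, -0.55], [0, 0, 0]],
    [[0.15, -0.1, -0.75], [0, 0, 0]],
    [[0.2, -0.3, -0.85], [0, 0, 0]],
    [[0.2, -0.5, -0.85], [0, 0, 0]],
    [[0.2, -0.6, -0.85], [0, 0, 0]],
    [[0.2, -0.6, -0.85], [0, 0, 0]],
    [[0.2, -0.6, -0.85], [0, 0, 0]]
  ]
}}

```text
clock: 52.1
tcp_pos: [0.4654, -0.1083, 0.33]
orientation: [-2.188, -2.253, -0.004]
contact_force: [0.8, 0.4, -0.2]
grip_width: 0.0001
gripper_force: 0.0
```

```bash
python3 seat.py S2; python3 - <<'E'
from h import *
m,E,im,D=grab('scene','s10');cv2.imwrite('pics/s10c.png',cv2.resize(im[140:340,100:480,::-1],(800,421),interpolation=cv2.INTER_CUBIC)); print(r.get_obs()['tcp_pos'])
m,E,im,D=grab('top'); P=cloud(m,E,D); Z=P[...,2]; g=(Z>.094)&(Z<.108)&(P[...,0]<.53)&(P[...,0]>.48)&(abs(P[...,1])<.15); print(P[g].mean(0) if g.any() else None)
E
```

```text
-0.15 [(np.float64(nan), np.int64(0)), (np.float64(0.0864), np.int64(110))]
-0.1 [(np.float64(0.087), np.int64(111)), (np.float64(0.0871), np.int64(113))]
-0.05 [(np.float64(0.0871), np.int64(117)), (np.float64(0.0868), np.int64(114))]
0 [(np.float64(0.087), np.int64(119)), (np.float64(0.0872), np.int64(110))]
0.05 [(np.float64(0.087), np.int64(119)), (np.float64(0.0867), np.int64(116))]
0.1 [(np.float64(0.0874), np.int64(120)), (np.float64(0.087), np.int64(103))]
0.15 [(np.float64(0.0873), np.int64(115)), (np.float64(0.0873), np.int64(115))]
clamp 1 [-0.017  0.104  0.092] [0.018 0.204 0.114]
  top [0.183 0.11  0.001]
clamp -1 [-0.019 -0.173  0.092] [ 0.011 -0.093  0.108]
  top [-0.131  0.104 -0.001]
[ 0.46681887 -0.10808159  0.32976782]
[ 0.50817873 -0.01676968  0.10052113]
  return _methods._mean(a, axis=axis, dtype=dtype,
  ret = ret.dtype.type(ret / rcount)
```

View pics/s10c.png

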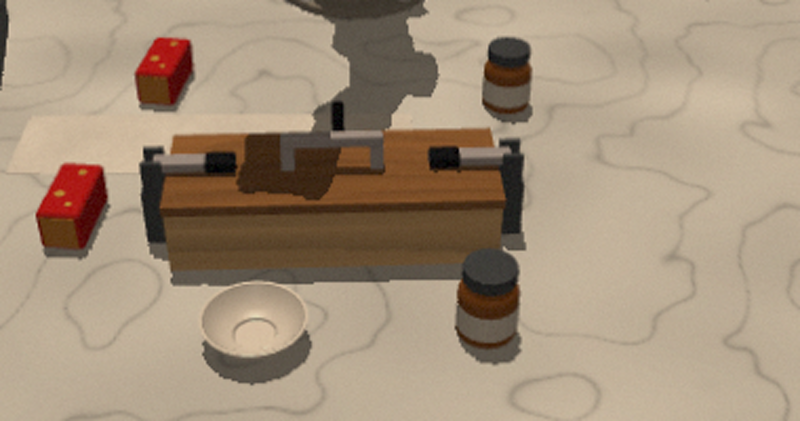

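The lid lies flat, with its top at 87 mm everywhere. Both clamps are level on it (crop px (195,162) and (475,157)). The divider grip has not moved, and the jars and dish are untouched.

```bash
python3 -c "
from bench import r
print(r.hand_in())"
```

```text
the job is handed in; nothing more can be done
None
```

The job is handed in (no verdict shown): the three yellow blocks are packed snug against the -y wall, with the spring about 3 mm compressed after the divider slid back roughly 3 mm on release; the lid is fully seated, both clamps are down, and the jars, dish and red look-alikes were not touched.

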